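# Weigh a batch of sherds and stamp its ticket

## Robot

A 6-joint arm with a two-finger parallel gripper is mounted at the origin on the work surface. World frame = base frame: x ahead of the robot, y to its left, z up, the work surface at z = 0. Lengths are in m, angles in degrees, forces in N, time in s.
With the tool pointing down it reaches from about 0.3 to 0.75 m from the base axis. Payload 8.5 kg.
Tool frame: the origin (TCP) lies midway between the tips of the shut fingers; the grasp point (between the pads) lies behind it (grasp_offset is the z of the grasp point in the tool frame, in m); z points along the fingers, y is the direction in which the jaws open and shut (so a half turn about z gives the same grasp; the last joint's range is limited). The gripper opens to 85 mm and grips with 20 to 120 N. Pads are 22 mm wide; open, the fingers measure 114 mm over their backs; the gripper's body (76 mm by 85 mm) begins 54 mm behind the grasp point. The pads swing forward as they close: fully open they stand 13 mm farther back than shut.
Start: joints at [50.804, 21.807, 74.336, -0, 83.858, -12.336], TCP at [0.248, 0.491, 0.231] pointing down, gripper open.
Joint ranges: [-178.18, 178.18], [-50.72, 133.34], [12.68, 142.11], [-81.47, 261.47], [9.98, 163.14], [-165.26, 165.26]. Speed limits (degrees/s): [136.94, 136.94, 180, 180, 180, 180].

## Interface

Orientations are given as a 3x3 rotation matrix whose columns are the frame's x, y, z axes.
In Python, from rig import * gives the robot as it stands.
- The arm moves only by the shell command python3 -m pendant 'ROWS' [FORCE]. ROWS is JSON, one flat list of numbers, 7 for each row, row after row: the finger opening in mm, from 0 to 85.4, then the shift along the tool's x, y, z in units of 50 mm (1.0 is 50 mm), then the turn, a rotation vector about the tool's x, y, z in units of 8 degrees (1.0 is 8 degrees). In form: [hand, dx, dy, dz, wx, wy, wz, hand, dx, dy, dz, wx, wy, wz, ...]. A call has 1 to 12 rows; each row shifts and turns the commanded pose from where the row before left it, along the tool's axes as they then stand; what a row does not reach is not made up. A row lasts 1/10 s, in which the tool goes at most 50 mm and 8.59 degrees, less where a joint would pass 70% of its speed; a pose out of reach is approached as far as the arm can. A call is refused whole if a number of a shift passes 1 or a number of a turn 1, either way. A call with a gripper value outside its range is refused whole. The fingers move at their own pace and stop on an object; FORCE is the grip in N (left out, the last holds). Time passes only in rows, so rows that do not move let the fingers close. It gives the time, the measured TCP pose, the force and the opening at its end, in the units of the state.
- observe(): the state, without advancing time (a new reading comes with each control period).
- get_image(name): name is "scene" or "side" or "wrist"; returns a dict with "frame" (384x512x3 uint8, red, green, blue), "depth" (384x512 float32, m along the optical axis (not along the pixel's ray), 0 where there is no reading), "K" (3x3 intrinsics, pixels), "rvec" (rotation vector, rad) and "tvec" (3), from world to camera coordinates, as OpenCV has them. Camera axes: x right, y down, z forward; pixel columns grow to the right and rows downward; lengths in m; the calibration is good to about 2 mm. A picture is of the moment at which its call begins.
- close_job(): hands the job in, once; it reports no verdict.
The state is a dict: "time_s": time; "q": joint angles; "qvel": joint speeds; "joint_efforts": joint torques, N m; "position": TCP position; "tool_rot": TCP orientation; "ft_force": force on the tool from outside, world axes, zero at the start; "wrist_torque": the same for the moment, N m; "grip_width": finger opening in m.
Only numpy, scipy, OpenCV 4.12 (cv2) and the standard library are available. Lean on these libraries where they do the work, as an engineer would, in place of code of your own. Each camera call takes 0.05 s, during which the arm holds its last target.

## Task

With the stylus, press the scale's zero button (round recess, next to the display) fully down while the pan is still empty; then sweep every loose sherd on the bench with the wooden pusher until all lie fully inside the fenced weighing pan, without lifting them or touching them with the gripper or stylus, and take the pusher off the pan. With all the sherds and nothing else on the pan, press the store button (square recess) fully down with the stylus (never press zero with a sherd on the pan, nor store while one is off it), and after that press the ticket stamp's lever down to its stop with the gripper and let it spring back. Finish with the sherds still in the pan, the stylus hanging back in its stand and the pusher standing upright on its pad and lined up with it, the pot, jar and brush left alone.

Things in the scene. Friction and masses are not known exactly. Their poses are not given: they have to be found in the camera images.
- pan: Weighing pan: a steel plate flush with the bench (no step), 160 mm deep (its x, -80 to +80) by 190 mm wide (its y, -95 to +95). A fixed fence 30 mm high, 5 mm thick stands just outside those limits on three sides; the fourth side, at its x = -80 mm, is the open mouth: pieces are swept in along the pan's +x. Origin at the plate's centre, at bench height.
- console: Scale readout, fixed grey box 130 x 90 x 40 mm (x, y, z), origin under its centre. On top along its x: dark display at +40 mm, ROUND recess 14 mm across at 0 (zero button, next to the display), SQUARE recess 14 mm wide at -44 mm (store button, away from the display). In each a spring button sits 7 mm below the top, too deep and narrow for fingers.
- zero (a joint): Travel of the zero button (round recess next to the display), m: 0 released, 0.005 fully down. Spring: starts to move at about 1.1 N, fully down at 4 N; it springs back.
- store (a joint): Travel of the store button (square recess, away from the display), m: 0 released, 0.005 fully down. Same spring.
- zero_top (a point): Centre of the zero button's top face, 33 mm above the bench when released (7 mm below the console's top); moves down with the button.
- store_top (a point): Centre of the store button's top face, 33 mm above the bench when released; moves down with the button.
- stylus: Steel stylus, 115 mm, 60 g, upright, tip down in the stand. Origin at the tip's end, z up its axis. From the tip: 6 mm diameter point to 16 mm, 8 mm shaft to 45 mm, 26 mm collar from 45 to 50 mm, round handle of 16 mm diameter from 50 to 115 mm; grip it at about 85 mm. In the stand the collar lies on the stand's top and the tip hangs 7 mm above the bench.
- stylus_tip (a point): The end of the stylus's point (same place as the stylus's origin).
- stand: Fixed wooden stylus stand, a block 50 x 50 x 52 mm, origin under its centre, with a 16 mm square hole straight down through its middle; the stylus hangs in it loosely by its collar.
- pad: Thin dark rubber parking pad for the pusher, 60 mm (x) by 150 mm (y), flush with the bench, nothing to bump into. Origin at its centre. It marks where the pusher stands at the start and must stand at the end.
- pusher: Wooden pusher, 220 g, stands upright by itself. Origin at bench level under the blade's centre; pushes towards its +x. Blade 24 mm thick (x), 130 mm wide (y), 32 mm high; at each end a 12 mm wide wing reaches forward to x = +32 mm. On its middle an upright handle 22 mm thick (x), 44 mm wide (y), from 32 to 105 mm height: grip from above across the 22 mm at about 85 mm height.
- stamp: Hand stamp for the find ticket, fixed: base 110 x 50 x 10 mm, hinge block at its +x end to 48 mm height, and a spring lever that rises from there towards its -x at 0.3 rad, ending in a black press pad 38 mm wide, 30 mm long. Origin under the base's centre.
- stamp_lever (a joint): Angle of the stamp's lever, rad: 0 up (released), 0.3 down at its stop, where it lies level. Spring at the press pad: about 3.5 N to start, 9 N at the stop; springs back.
- stamp_tip (a point): Middle of the press pad's top face, 79 mm above the bench when up and 54 mm at the stop; moves with the lever: push straight down on it with the fingertips.
- pot: Bystander: terracotta bowl, 90 mm across, 55 mm high; leave it alone. Origin under its centre.
- jar: Bystander: amber glass jar with white cap, 56 mm across, 85 mm high; leave it alone. Origin under its centre.
- brush: Bystander: hand brush lying flat, 170 mm long; leave it alone.
- sherd0: Loose terracotta pot sherd, a flat angular chip about 40 mm across and 14 to 18 mm thick, about 30 g, lying on the bench between the pad and the pan. Origin at its underside's centre. Five to seven of the seven sherds are present; absent ones have no pose.
- sherd1: Loose terracotta pot sherd, a flat angular chip about 40 mm across and 14 to 18 mm thick, about 30 g, lying on the bench between the pad and the pan. Origin at its underside's centre. Five to seven of the seven sherds are present; absent ones have no pose.
- sherd2: Loose terracotta pot sherd, a flat angular chip about 40 mm across and 14 to 18 mm thick, about 30 g, lying on the bench between the pad and the pan. Origin at its underside's centre. Five to seven of the seven sherds are present; absent ones have no pose.
- sherd3: Loose terracotta pot sherd, a flat angular chip about 40 mm across and 14 to 18 mm thick, about 30 g, lying on the bench between the pad and the pan. Origin at its underside's centre. Five to seven of the seven sherds are present; absent ones have no pose.
- sherd4: Loose terracotta pot sherd, a flat angular chip about 40 mm across and 14 to 18 mm thick, about 30 g, lying on the bench between the pad and the pan. Origin at its underside's centre. Five to seven of the seven sherds are present; absent ones have no pose.
- sherd5: Loose terracotta pot sherd, a flat angular chip about 40 mm across and 14 to 18 mm thick, about 30 g, lying on the bench between the pad and the pan. Origin at its underside's centre. Five to seven of the seven sherds are present; absent ones have no pose.
- sherd6: Loose terracotta pot sherd, a flat angular chip about 40 mm across and 14 to 18 mm thick, about 30 g, lying on the bench between the pad and the pan. Origin at its underside's centre. Five to seven of the seven sherds are present; absent ones have no pose.

How it is judged (in metres and radians):
On the way, in this order (a step that is already met when the one before it is completed fails the run):
1. the zero button is pressed fully down with the stylus's tip while no sherd is on the pan (value of joint zero above 0.004 m and distance between stylus_tip and zero_top below 0.008 m and contact force between stylus and console above 0.5 N and x of each of sherd0, sherd1, sherd2, sherd3, sherd4, sherd5, sherd6 in the frame of pan below -0.09 m), for 0.1 s.
2. all the sherds lie fully inside the pan (x of sherd0 in the frame of pan between -0.062 and 0.08 m and y of sherd0 in the frame of pan between -0.095 and 0.095 m and height (world z) of each of sherd0, sherd1, sherd2, sherd3, sherd4, sherd5, sherd6 below 0.035 m and x of sherd1 in the frame of pan between -0.062 and 0.08 m and y of sherd1 in the frame of pan between -0.095 and 0.095 m and x of sherd2 in the frame of pan between -0.062 and 0.08 m and y of sherd2 in the frame of pan between -0.095 and 0.095 m and x of sherd3 in the frame of pan between -0.062 and 0.08 m and y of sherd3 in the frame of pan between -0.095 and 0.095 m and x of sherd4 in the frame of pan between -0.062 and 0.08 m and y of sherd4 in the frame of pan between -0.095 and 0.095 m and x of sherd5 in the frame of pan between -0.062 and 0.08 m and y of sherd5 in the frame of pan between -0.095 and 0.095 m and x of sherd6 in the frame of pan between -0.062 and 0.08 m and y of sherd6 in the frame of pan between -0.095 and 0.095 m), for 0.2 s.
3. the store button is pressed fully down with the stylus's tip, with all the sherds on the pan and the pusher off it (all of step 2 and value of joint store above 0.004 m and distance between stylus_tip and store_top below 0.008 m and contact force between stylus and console above 0.5 N and x of pusher in the frame of pan below -0.11 m), for 0.1 s.
4. the ticket stamp's lever is pressed down to its stop with the gripper (value of joint stamp_lever above 0.27 rad and contact force between the fingers and stamp above 0.5 N), for 0.1 s.
At the end, for the whole second after the job is handed in: every sherd present inside the fence, centre 18 mm or more in from the mouth; pusher upright on the bench within 30 mm of the pad's centre and 0.35 rad of its direction; stylus hanging in the stand, collar down (within 5 mm); buttons and lever released (all of step 2 and horizontal distance between pusher and pad below 0.03 m and angle between the x axis of pusher and the x axis of pad, either way round below 0.35 rad and angle between pusher's own z axis and vertical below 0.1 rad and height (world z) of pusher below 0.006 m and linear speed of each of pusher, stylus below 0.02 m/s and horizontal distance between stylus and stand below 0.009 m and z of stylus in the frame of stand between 0.003 and 0.012 m and angle between stylus's own z axis and vertical below 0.12 rad and value of joint each of zero, store below 0.0015 m and value of joint stamp_lever below 0.05 rad); the robot touches nothing.
It fails at once if a sherd is lifted off the bench (60 mm or higher) (height (world z) of any of sherd0, sherd1, sherd2, sherd3, sherd4, sherd5, sherd6 above 0.06 m).
It fails at once if a sherd is touched with the gripper, arm or stylus (contact force between any of the fingers, the arm, stylus and sherd0 above 1 N or contact force between any of the fingers, the arm, stylus and sherd1 above 1 N or contact force between any of the fingers, the arm, stylus and sherd2 above 1 N or contact force between any of the fingers, the arm, stylus and sherd3 above 1 N or contact force between any of the fingers, the arm, stylus and sherd4 above 1 N or contact force between any of the fingers, the arm, stylus and sherd5 above 1 N or contact force between any of the fingers, the arm, stylus and sherd6 above 1 N).
It fails at once if the zero button is pressed with a sherd on the pan (value of joint zero above 0.003 m and ((x of sherd0 in the frame of pan between -0.062 and 0.08 m and y of sherd0 in the frame of pan between -0.095 and 0.095 m and height (world z) of sherd0 below 0.035 m) or (x of sherd1 in the frame of pan between -0.062 and 0.08 m and y of sherd1 in the frame of pan between -0.095 and 0.095 m and height (world z) of sherd1 below 0.035 m) or (x of sherd2 in the frame of pan between -0.062 and 0.08 m and y of sherd2 in the frame of pan between -0.095 and 0.095 m and height (world z) of sherd2 below 0.035 m) or (x of sherd3 in the frame of pan between -0.062 and 0.08 m and y of sherd3 in the frame of pan between -0.095 and 0.095 m and height (world z) of sherd3 below 0.035 m) or (x of sherd4 in the frame of pan between -0.062 and 0.08 m and y of sherd4 in the frame of pan between -0.095 and 0.095 m and height (world z) of sherd4 below 0.035 m) or (x of sherd5 in the frame of pan between -0.062 and 0.08 m and y of sherd5 in the frame of pan between -0.095 and 0.095 m and height (world z) of sherd5 below 0.035 m) or (x of sherd6 in the frame of pan between -0.062 and 0.08 m and y of sherd6 in the frame of pan between -0.095 and 0.095 m and height (world z) of sherd6 below 0.035 m))).
It fails at once if the store button is pressed while a sherd lies off the pan (value of joint store above 0.003 m and x of any of sherd0, sherd1, sherd2, sherd3, sherd4, sherd5, sherd6 in the frame of pan below -0.09 m).
It fails at once if the pot, the jar or the brush is moved by more than 20 mm (distance of any of pot, jar, brush from where it was at the start of the episode above 0.02 m).
Of sherd0, sherd1, sherd2, sherd3, sherd4, sherd5, sherd6 only 5 to 7 are there at a start; the rules pass over those that are not, and their reading is None.
At some moment in a run one of sherd0, sherd1, sherd2, sherd3, sherd4, sherd5, sherd6 may be knocked a few centimetres aside while the robot is not near it.
It also fails if it takes over 208 s, if anything falls off the work surface, if the arm or the gripper's body presses on something with over 40 N, if the wrist force passes 120 N, or if a joint passes its speed limit or range.

## Working session

There is one attempt and no reset: what is moved stays moved. The work goes in short steps, Python scripts to look and compute and a shell command to move; the robot and the scene stay as the last step left them, time stands still between calls to the robot, and variables do not carry over. Pictures are saved under pics/ and viewed, and the job is handed in when it is done.

```bash
ls; mkdir -p pics; python3 - <<'E'
from rig import *
import cv2
for n in ["scene","side","wrist"]:
    g=get_image(n); cv2.imwrite(f"pics/{n}0.png",cv2.cvtColor(g["frame"],cv2.COLOR_RGB2BGR))
    print(n,g["K"].tolist(),g["rvec"],g["tvec"])
print(observe())
E
```

```text
pics
scene [[444.8090346794699, 0.0, 253.92605832095398], [0.0, 444.8090346794699, 198.8504243691712], [0.0, 0.0, 1.0]] [ 2.18524314  0.77210258 -0.32943945] [-0.45542386 -0.18658794  1.43073086]
side [[412.2522088575602, 0.0, 259.11282524977315], [0.0, 412.2522088575602, 189.45941443279554], [0.0, 0.0, 1.0]] [ 2.20823671 -0.73816725  0.31787465] [-0.47490623  0.31450792  1.07634165]
wrist [[280.8531156351581, 0.0, 254.33463468541862], [0.0, 280.8531156351581, 191.57067018196486], [0.0, 0.0, 1.0]] [-2.47976879 -1.52310798 -0.19922448] [-0.5505309  -0.03323113  0.37894752]
{'time_s': 0.15, 'q': array([ 5.08027362e+01,  2.18331299e+01,  7.43718936e+01,  4.07419644e-04,
        8.38602412e+01, -1.23353712e+01]), 'qvel': array([ 0.0695487 , -0.17959141, -0.04317538, -0.02632404, -0.0152468 ,
        0.08819747]), 'joint_efforts': array([ 1.56144739e-03, -4.48626781e+01, -2.31341547e+01, -2.35974694e-04,
        3.85653504e-03,  1.87676358e-05]), 'position': array([0.24836228, 0.4904748 , 0.23086116]), 'tool_rot': array([[-8.92097811e-01,  4.51841753e-01, -7.25370166e-04],
       [ 4.51842266e-01,  8.92097414e-01, -8.78291531e-04],
       [ 2.50252063e-04, -1.11127485e-03, -9.99999351e-01]]), 'ft_force': array([-0.66854872,  0.06652515, -0.02596248]), 'wrist_torque': array([ 0.00489844, -0.02498843,  0.03004054]), 'grip_width': 0.08531993417805174}
```

View pics/scene0.png

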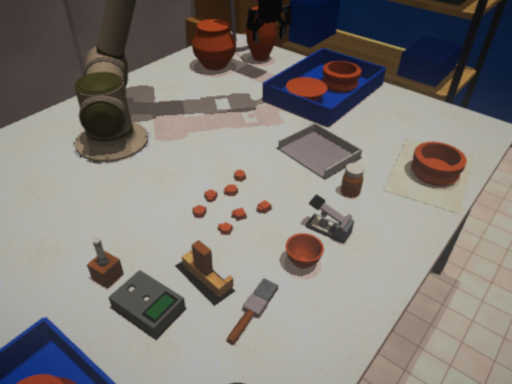

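View pics/side0.png

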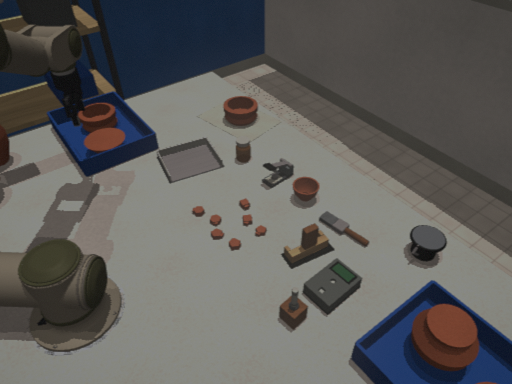

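View pics/wrist0.png

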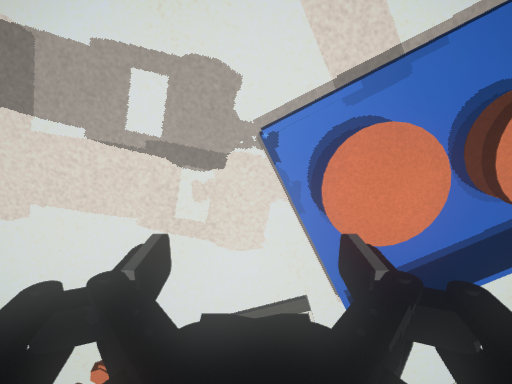

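```bash
cat > h.py <<'E'
from rig import *
import numpy as np, cv2
def cam(n):
    g=get_image(n); g["R"]=cv2.Rodrigues(np.array(g["rvec"]))[0]; g["t"]=np.array(g["tvec"]).ravel(); return g
def cloud(g):
    d=g["depth"]; K=g["K"]; v,u=np.mgrid[:d.shape[0],:d.shape[1]]
    P=np.stack([(u-K[0][2])/K[0][0]*d,(v-K[1][2])/K[1][1]*d,d],-1)
    W=(P-g["t"])@g["R"]; W[d==0]=np.nan; return W
def ray(g,u,v,z):
    K=g["K"]; d=np.array([(u-K[0][2])/K[0][0],(v-K[1][2])/K[1][1],1.])@g["R"]; c=-g["R"].T@g["t"]
    return (c+d*(z-c[2])/d[2])
def proj(g,p):
    q=g["R"]@np.array(p)+g["t"]; k=np.array(g["K"])@q; return k[:2]/k[2]
def save(g,name,box=None,s=1):
    im=cv2.cvtColor(g["frame"],cv2.COLOR_RGB2BGR)
    if box: x0,y0,x1,y1=box; im=im[y0:y1,x0:x1]
    cv2.imwrite("pics/"+name,cv2.resize(im,None,fx=s,fy=s,interpolation=cv2.INTER_CUBIC))
E
python3 - <<'E'
from h import *
for n,b in [("scene",(70,110,390,350)),("side",(150,120,390,330))]:
    g=cam(n); save(g,n+"1.png",b,2.5)
    W=cloud(g); np.savez(n+".npz",W=W,frame=g["frame"],R=g["R"],t=g["t"],K=g["K"])
    hsv=cv2.cvtColor(g["frame"],cv2.COLOR_RGB2HSV)
    m=(((hsv[...,0]<12)|(hsv[...,0]>172))&(hsv[...,1]>130)&(hsv[...,2]>60)).astype(np.uint8)
    k,l,s,c=cv2.connectedComponentsWithStats(m)
    for i in range(1,k):
        if 15<s[i,4]<600:
            w=W[l==i]; print(n,c[i].round(1),s[i,4],"ray@8mm",ray(g,*c[i],0.012).round(3),"cloud",np.nanmean(w,0).round(3),np.nanmax(w[:,2]).round(3))
E
```

```text
scene [254.6   7.5] 27 ray@8mm [-0.416  1.258  0.012] cloud [0.004 0.725 0.236] 0.353
scene [212.5  25. ] 361 ray@8mm [-0.415  0.928  0.012] cloud [-0.126  0.624  0.166] 0.176
scene [267.5  32. ] 283 ray@8mm [-0.157  1.031  0.012] cloud [0.018 0.794 0.125] 0.168
scene [341.   69.8] 505 ray@8mm [0.315 0.905 0.012] cloud [0.366 0.801 0.066] 0.081
scene [239.5 173.7] 58 ray@8mm [0.434 0.118 0.012] cloud [0.439 0.113 0.018] 0.022
scene [440.7 179.5] 206 ray@8mm [0.9   0.468 0.012] cloud [0.902 0.452 0.023] 0.034
scene [354.  180.5] 42 ray@8mm [0.708 0.304 0.012] cloud [0.73  0.247 0.059] 0.065
scene [230.6 188.5] 78 ray@8mm [0.458 0.051 0.012] cloud [0.461 0.048 0.016] 0.019
scene [210.2 194.6] 78 ray@8mm [ 0.432 -0.004  0.012] cloud [ 0.434 -0.006  0.015] 0.02
scene [263.4 205.3] 75 ray@8mm [0.572 0.054 0.012] cloud [0.576 0.049 0.018] 0.024
scene [199.  209.8] 83 ray@8mm [ 0.451 -0.068  0.012] cloud [ 0.454 -0.071  0.016] 0.021
scene [238.5 212.7] 79 ray@8mm [ 0.538 -0.01   0.012] cloud [ 0.541 -0.014  0.017] 0.021
scene [224.9 227. ] 86 ray@8mm [ 0.546 -0.073  0.012] cloud [ 0.548 -0.
[... 607 characters left out ...]
.777 0.133] 0.141
side [244.  201.7] 25 ray@8mm [0.575 0.059 0.012] cloud [0.572 0.054 0.018] 0.022
side [198.1 209.3] 33 ray@8mm [0.437 0.12  0.012] cloud [0.435 0.116 0.017] 0.02
side [215.1 218.2] 40 ray@8mm [0.459 0.053 0.012] cloud [0.458 0.05  0.015] 0.02
side [246.8 217.9] 32 ray@8mm [ 0.539 -0.007  0.012] cloud [ 0.537 -0.01   0.016] 0.019
side [260.7 228.9] 38 ray@8mm [ 0.547 -0.07   0.012] cloud [ 0.545 -0.072  0.014] 0.017
side [216.6 232.5] 46 ray@8mm [ 0.431 -0.001  0.012] cloud [ 0.429 -0.003  0.015] 0.019
side [234.1 242.2] 47 ray@8mm [ 0.451 -0.065  0.012] cloud [ 0.45  -0.068  0.015] 0.02
side [486.  382.8] 22 ray@8mm [ 0.669 -0.743  0.012] cloud [ 0.629 -0.744  0.072] 0.074
```

View pics/scene1.png

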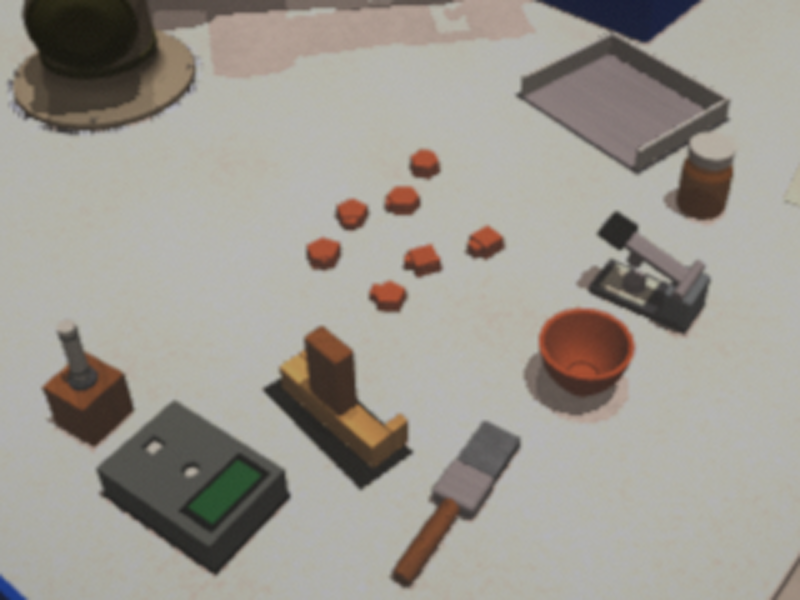

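View pics/side1.png

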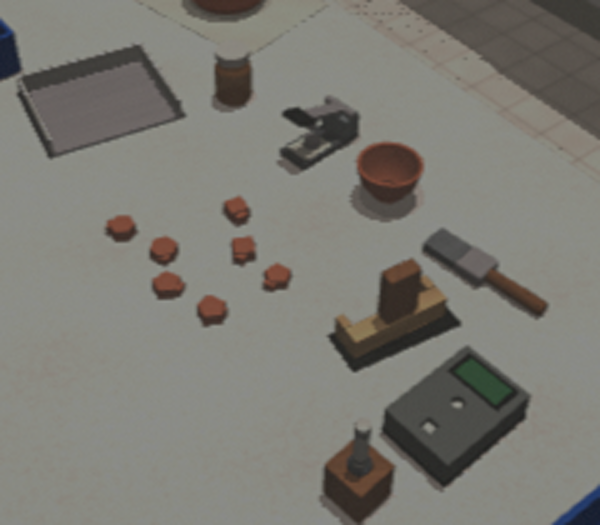

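```bash
cat > meas.py <<'E'
from h import *
for n in ["scene","side"]:
    g=cam(n); W=cloud(g)
    x,y,z=W[...,0],W[...,1],W[...,2]
    def reg(nm,px,py,r,z0,z1):
        m=(np.hypot(x-px,y-py)<r)&(z>z0)&(z<z1); P=W[m]
        if len(P)<5: print(nm,"few"); return
        (c,sz,a)=cv2.minAreaRect(P[:,:2].astype(np.float32))
        print(n,nm,len(P),"c",np.round(c,4),"sz",np.round(sz,4),"ang",round(a,1),"mean",P.mean(0).round(4),"med z",np.median(P[:,2]).round(4))
    ctr=ray(g,*( (621/2.5+70+0,103/2.5+110) if n=="scene" else (100/2.5+150,100/2.5+120)),0); print("pan",ctr)
    reg("pan",ctr[0],ctr[1],0.16,0.006,0.04)
    cc=ray(g,*((190/2.5+70,480/2.5+110) if n=="scene" else (455/2.5+150,400/2.5+120)),0.04); print("con",cc)
    reg("con",cc[0],cc[1],0.10,0.034,0.046)
    s=ray(g,*((85/2.5+70,385/2.5+110) if n=="scene" else (360/2.5+150,465/2.5+120)),0.052); print("stand",s)
    reg("stand",s[0],s[1],0.06,0.044,0.06)
    reg("styl",s[0],s[1],0.06,0.068,0.15)
    p=ray(g,*((330/2.5+70,340/2.5+110) if n=="scene" else (402/2.5+150,270/2.5+120)),0.105); print("pusher",p)
    reg("handletop",p[0],p[1],0.06,0.1,0.112)
    reg("handle",p[0],p[1],0.06,0.045,0.112)
    reg("blade",p[0],p[1],0.09,0.006,0.042)
    reg("bladetop",p[0],p[1],0.09,0.028,0.036)
    st=ray(g,*((650/2.5+70,290/2.5+110) if n=="scene" else (320/2.5+150,145/2.5+120)),0.02); print("stamp",st)
    reg("stamp",st[0],st[1],0.075,0.006,0.1)
    reg("padtop",st[0],st[1],0.075,0.066,0.1)
E
python3 meas.py
python3 - <<'E'
from h import *
S=[((519,97),0),((636,168),0),((612,38),.03),((728,100),.03),((523,78),.03),
((156,446),.033),((192,471),.033),
((263,390),0),((360,486),0),((411,452),0),
((327,327),.105),((354,350),.105),((307,339),.105),((330,362),.105),
((617,230),.079),((587,284),0),((686,330),0)]
D=[((51,156),0),((184,117),0),((143,46),.03),((20,82),.03),
((430,427),.033),((458,404),.033),
((330,336),0),((355,369),0),((460,323),0),
((301,117),.079),((281,158),0),((303,168),0)]
for n,L,o in [("scene",S,(70,110)),("side",D,(150,120))]:
    g=cam(n)
    for (u,v),z in L: print(n,(u,v),ray(g,u/2.5+o[0],v/2.5+o[1],z).round(4))
E
```

```text
pan [0.54287249 0.37610567 0.        ]
scene pan 1002 c [0.537  0.3676] sz [0.2331 0.2831] ang 60.8 mean [0.5454 0.4042 0.0204] med z 0.0209
con [ 0.58330789 -0.36110322  0.04      ]
scene con 2344 c [ 0.5726 -0.3543] sz [0.134  0.0928] ang 4.0 mean [ 0.5772 -0.3562  0.0412] med z 0.0414
stand [ 0.44299971 -0.3570094   0.052     ]
scene stand 409 c [ 0.4355 -0.3551] sz [0.0531 0.0517] ang 5.0 mean [ 0.4416 -0.3581  0.0528] med z 0.0531
scene styl 169 c [ 0.4377 -0.3556] sz [0.0147 0.0154] ang 9.7 mean [ 0.4397 -0.3569  0.1004] med z 0.1015
pusher [ 0.60913697 -0.21453944  0.105     ]
scene handletop 180 c [ 0.6087 -0.2194] sz [0.0224 0.045 ] ang 81.0 mean [ 0.6104 -0.2205  0.1055] med z 0.1059
scene handle 493 c [ 0.6094 -0.2199] sz [0.024 0.047] ang 85.0 mean [ 0.6147 -0.2242  0.0848] med z 0.0883
scene blade 721 c [ 0.6103 -0.2114] sz [0.0448 0.1318] ang 85.4 mean [ 0.6256 -0.2229  0.0266] med z 0.0311
scene bladetop 386 c [ 0.6102 -0.2105] sz [0.0437 0.1313] ang 85.1 mean [ 0.6235 -0.22    0.0328] med z 0.033
stamp [0.75435724 0.09281133 0.02      ]
scene stamp 1164 c [0.7503 0.08
[... 1934 characters left out ...]
1    0.105 ]
scene (307, 339) [ 0.5931 -0.2262  0.105 ]
scene (330, 362) [ 0.6264 -0.2327  0.105 ]
scene (617, 230) [0.7099 0.0889 0.079 ]
scene (587, 284) [0.6903 0.0775 0.    ]
scene (686, 330) [0.8034 0.0858 0.    ]
side (51, 156) [ 0.4324  0.306  -0.    ]
side (184, 117) [0.629  0.2656 0.    ]
side (143, 46) [0.6552 0.4179 0.03  ]
side (20, 82) [0.4618 0.4498 0.03  ]
side (430, 427) [ 0.5318 -0.3563  0.033 ]
side (458, 404) [ 0.5753 -0.3532  0.033 ]
side (330, 336) [ 0.5423 -0.1798  0.    ]
side (355, 369) [ 0.5349 -0.2339  0.    ]
side (460, 323) [ 0.6774 -0.2575  0.    ]
side (301, 117) [0.7049 0.0854 0.079 ]
side (281, 158) [0.6873 0.1069 0.    ]
side (303, 168) [0.6989 0.0717 0.    ]
```

```bash
cat > to.py <<'E'
# usage: to.py X Y Z [yaw_of_tool_y_deg]: remaining move in units
import sys; from h import *
s=observe(); R=s["tool_rot"]; p=s["position"]
yaw=np.degrees(np.arctan2(R[1,1],R[0,1])); print("pos",p.round(4),"yaw",yaw.round(2),"tilt",R[:,2].round(4),"grip",round(s["grip_width"],4),"F",s["ft_force"].round(2),"t",s["time_s"])
if len(sys.argv)>3:
    t=np.array([float(a) for a in sys.argv[1:4]]); print("units",(R.T@(t-p)/0.05).round(2))
if len(sys.argv)>4: print("wz units",round(-(float(sys.argv[4])-yaw)/8,2))
E
python3 -c "
from rig import *
import rig; print([k for k in dir(rig) if k[0]!='_']); print(grasp_offset)"
python3 -m pendant '[85,0,0,0.2,0,0,-0.84, 85,0,0,0.2,0,0,-0.84, 85,0,0,0.2,0,0,-0.84, 85,0,0,0.2,0,0,-0.84, 85,0,0,0,0,0,0]'
python3 to.py 0.4355 -0.355 0.18 90
```

```text
['MotionError', 'close_job', 'get_image', 'grasp_offset', 'observe']
-0.0187
time_s: 0.95
position: [0.2482, 0.4902, 0.1902]
tool_rot: [[-1.0, -0.001, -0.002], [-0.001, 1.0, -0.002], [0.002, -0.002, -1.0]]
ft_force: [-0.2, 0.4, -0.4]
grip_width: 0.0849
pos [0.2482 0.4902 0.1902] yaw 90.08 tilt [-0.0016 -0.0019 -1.    ] grip 0.0849 F [-0.21  0.43 -0.42] t 0.95
units [ -3.72 -16.91   0.23]
wz units 0.01
```

```bash
python3 -m pendant '[85,-0.155,-0.7,0,0,0,0, 85,-0.155,-0.7,0,0,0,0, 85,-0.155,-0.7,0,0,0,0, 85,-0.155,-0.7,0,0,0,0, 85,-0.155,-0.7,0,0,0,0, 85,-0.155,-0.7,0,0,0,0, 85,-0.155,-0.7,0,0,0,0, 85,-0.155,-0.7,0,0,0,0, 85,-0.155,-0.7,0,0,0,0, 85,-0.155,-0.7,0,0,0,0, 85,-0.155,-0.7,0,0,0,0, 85,-0.155,-0.7,0,0,0,0]' && python3 -m pendant '[85,-0.155,-0.7,0,0,0,0, 85,-0.155,-0.7,0,0,0,0, 85,-0.155,-0.7,0,0,0,0, 85,-0.155,-0.7,0,0,0,0, 85,-0.155,-0.7,0,0,0,0, 85,-0.155,-0.7,0,0,0,0, 85,-0.155,-0.7,0,0,0,0, 85,-0.155,-0.7,0,0,0,0, 85,-0.155,-0.7,0,0,0,0, 85,-0.155,-0.7,0,0,0,0, 85,-0.155,-0.7,0,0,0,0, 85,-0.155,-0.7,0,0,0,0]'
python3 to.py 0.4355 -0.355 0.15 90
python3 - <<'E'
from h import *
g=cam("wrist"); save(g,"w2.png",None,1.5)
for p in [(0.4355,-0.355,0.122),(0.4355,-0.355,0.052)]: print(proj(g,p)*1.5)
E
```

```text
time_s: 2.15
position: [0.342, 0.0692, 0.192]
tool_rot: [[-1.0, 0.003, 0.002], [0.003, 1.0, -0.0], [-0.002, -0.0, -1.0]]
ft_force: [0.9, -0.6, -0.8]
grip_width: 0.0851
time_s: 3.35
position: [0.435, -0.3509, 0.192]
tool_rot: [[-1.0, 0.003, 0.001], [0.003, 1.0, -0.001], [-0.001, -0.001, -1.0]]
ft_force: [-0.4, -0.0, 0.1]
grip_width: 0.0847
pos [ 0.435  -0.3509  0.192 ] yaw 89.8 tilt [ 6.e-04 -6.e-04 -1.e+00] grip 0.0847 F [-0.36 -0.01  0.14] t 3.35
units [-0.01 -0.08  0.84]
wz units -0.02
[371.70296389 302.99761267]
[374.11199399 272.89667716]
```

View pics/w2.png

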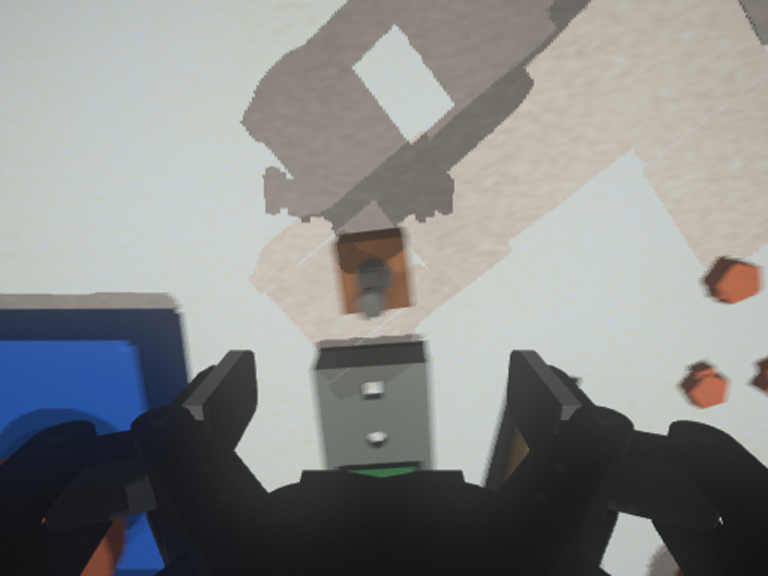

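```bash
python3 - <<'E'
from h import *
g=cam("wrist")
for u,v,z in [(372,388,.04),(377,437,.04),(370,305,.122)]: print(ray(g,u/1.5,v/1.5,z).round(4))
E
python3 -m pendant '[85,-0.01,-0.08,0.5,0,0,0, 85,0,0,0.5,0,0,0, 85,0,0,0.5,0,0,0, 85,0,0,0.5,0,0,0, 85,0,0,0.36,0,0,0, 85,0,0,0,0,0,0]'
python3 to.py 0.4355 -0.355 0.073 90
```

```text
[ 0.5303 -0.3631  0.04  ]
[ 0.5738 -0.3596  0.04  ]
[ 0.4371 -0.3609  0.122 ]
time_s: 4.05
position: [0.4346, -0.352, 0.0718]
tool_rot: [[-1.0, 0.002, -0.003], [0.002, 1.0, 0.003], [0.003, 0.003, -1.0]]
ft_force: [-0.1, -0.4, 0.6]
grip_width: 0.0849
pos [ 0.4346 -0.352   0.0718] yaw 89.9 tilt [-0.0026  0.0033 -1.    ] grip 0.0849 F [-0.08 -0.44  0.61] t 4.05
units [-0.02 -0.06 -0.02]
wz units -0.01
```

```bash
python3 -m pendant '[60,-0.02,-0.06,0,0,0,0, 30,0,0,0,0,0,0, 10,0,0,0,0,0,0, 8,0,0,0,0,0,0, 8,0,0,0,0,0,0, 8,0,0,0,0,0,0, 8,0,0,0,0,0,0, 8,0,0,0,0,0,0]' 60
python3 to.py 0.4355 -0.355 0.15 90
```

```text
time_s: 4.85
position: [0.4363, -0.3563, 0.0736]
tool_rot: [[-1.0, -0.0, 0.0], [-0.0, 1.0, -0.0], [-0.0, -0.0, -1.0]]
ft_force: [-0.2, 1.4, 2.4]
grip_width: 0.0143
pos [ 0.4363 -0.3563  0.0736] yaw 90.02 tilt [ 2.e-04 -2.e-04 -1.e+00] grip 0.0143 F [-0.23  1.4   2.44] t 4.85
units [ 0.02  0.03 -1.53]
wz units 0.0
```

```bash
python3 -m pendant '[8,0,0,-0.4,0,0,0, 8,0,0,-0.4,0,0,0, 8,0,0,-0.4,0,0,0, 8,0,0,-0.4,0,0,0, 8,0,0,0,0,0,0, 8,0,0,0,0,0,0]'
python3 to.py
python3 - <<'E'
from h import *
g=cam("scene"); save(g,"s3.png",(50,170,250,340),4)
g=cam("side"); save(g,"d3.png",(230,200,400,340),4)
E
```

```text
time_s: 5.45
position: [0.4361, -0.3561, 0.1527]
tool_rot: [[-1.0, -0.0, -0.0], [-0.0, 1.0, 0.0], [0.0, 0.0, -1.0]]
ft_force: [0.8, 0.9, -0.2]
grip_width: 0.0145
pos [ 0.4361 -0.3561  0.1527] yaw 90.02 tilt [-3.e-04  3.e-04 -1.e+00] grip 0.0145 F [ 0.77  0.91 -0.21] t 5.45
```

View pics/s3.png

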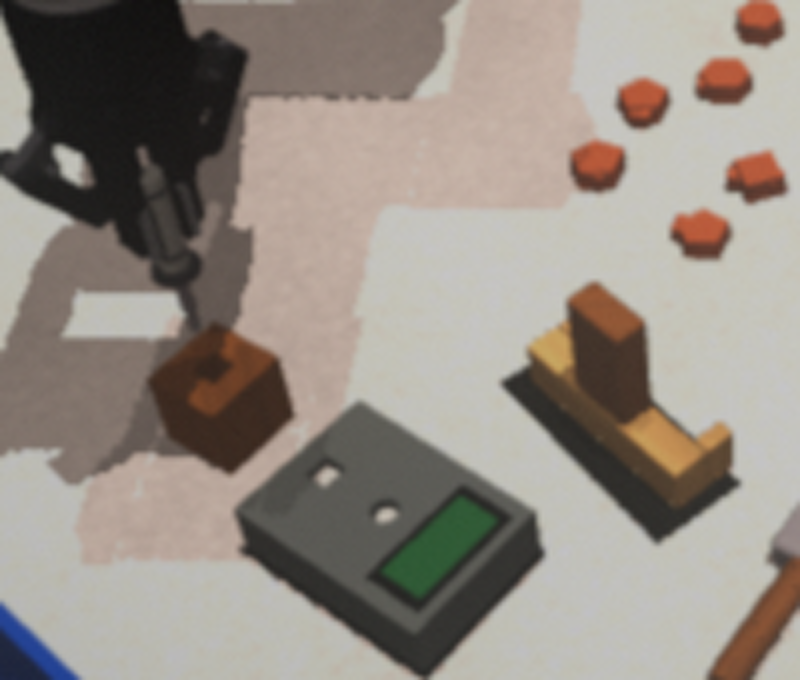

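View pics/d3.png

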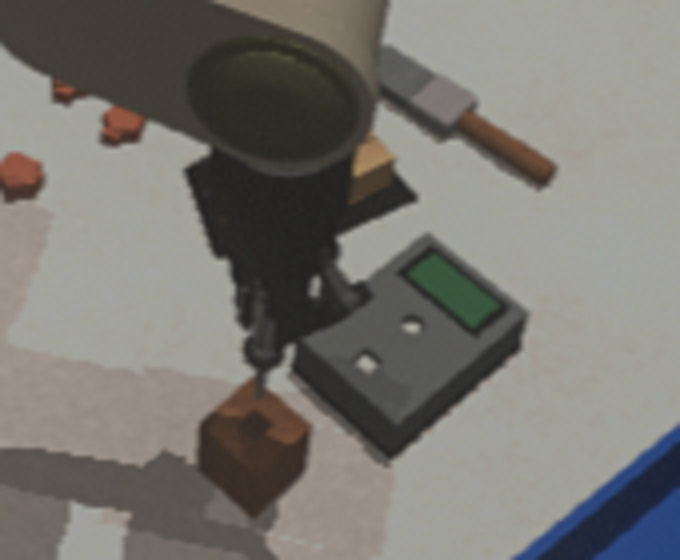

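```bash
python3 - <<'E'
from h import *
g=cam("scene"); d=cam("side")
print("tip",ray(g,98,251.75,.0865).round(4),ray(d,295,298.75,.0865).round(4))
o=(50,170)
for u,v in [(326,474),(386,514),(213,368)]: print("sc",ray(g,u/4+o[0],v/4+o[1],.04 if u!=213 else .052).round(4))
o=(230,200)
for u,v in [(368,362),(412,324),(256,426)]: print("sd",ray(d,u/4+o[0],v/4+o[1],.04 if u!=256 else .052).round(4))
E
```

```text
tip [ 0.4343 -0.3574  0.0865] [ 0.4353 -0.3568  0.0865]
sc [ 0.5332 -0.3576  0.04  ]
sc [ 0.5774 -0.3546  0.04  ]
sc [ 0.437  -0.3545  0.052 ]
sd [ 0.5287 -0.3586  0.04  ]
sd [ 0.5721 -0.3546  0.04  ]
sd [ 0.4349 -0.3562  0.052 ]
```

```bash
python3 -m pendant '[8,-0.4,0.04,0,0,0,0, 8,-0.4,0,0,0,0,0, 8,-0.4,0,0,0,0,0, 8,-0.4,0,0,0,0,0, 8,-0.4,0,0,0,0,0, 8,-0.4,0,0,0,0,0, 8,-0.38,0,0.3,0,0,0, 8,0,0,0.34,0,0,0, 8,0,0,0,0,0,0, 8,0,0,0,0,0,0]'
python3 to.py .575 -.354 .12
python3 - <<'E'
from h import *
g=cam("scene"); save(g,"s4.png",(80,210,230,340),5)
g=cam("side"); save(g,"d4.png",(270,210,400,320),5)
E
```

```text
time_s: 6.65
position: [0.5751, -0.3542, 0.1211]
tool_rot: [[-1.0, -0.0, -0.001], [-0.0, 1.0, 0.001], [0.001, 0.001, -1.0]]
ft_force: [-0.5, -0.2, 0.7]
grip_width: 0.0145
pos [ 0.5751 -0.3542  0.1211] yaw 90.01 tilt [-8.e-04  7.e-04 -1.e+00] grip 0.0145 F [-0.46 -0.19  0.67] t 6.65
units [0.   0.   0.02]
```

View pics/s4.png

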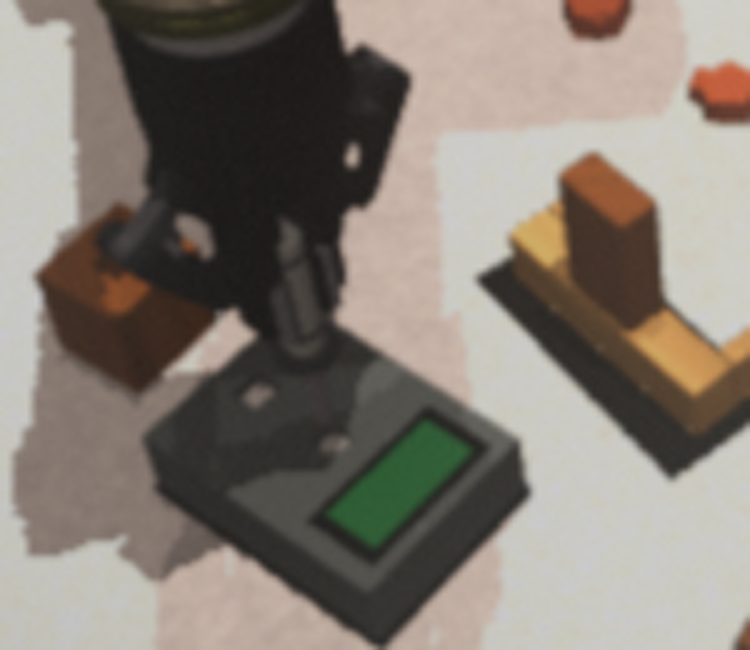

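View pics/d4.png

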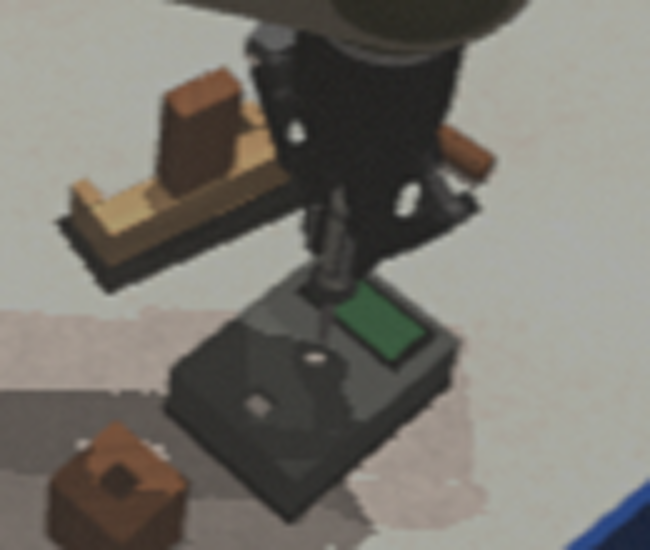

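```bash
python3 - <<'E'
from h import *
for n,o in [("scene",(80,210)),("side",(270,210))]:
    g=cam(n)
    for z in (.0545,.04,.036): print(n,z,((proj(g,(.5742,-.3546,z))-o)*5).round(0))
    for u,v in [(335,443),(258,395)] if n=="scene" else [(315,357),(258,404)]: print(ray(g,u/5+o[0],v/5+o[1],.04).round(4), ray(g,u/5+o[0],v/5+o[1],.036).round(4))
E
```

```text
scene 0.0545 [322. 417.]
scene 0.04 [327. 438.]
scene 0.036 [329. 444.]
[ 0.5784 -0.3541  0.04  ] [ 0.5758 -0.3526  0.036 ]
[ 0.5344 -0.3583  0.04  ] [ 0.5315 -0.3567  0.036 ]
side 0.0545 [321. 337.]
side 0.04 [318. 353.]
side 0.036 [317. 357.]
[ 0.5712 -0.3555  0.04  ] [ 0.5736 -0.3537  0.036 ]
[ 0.5272 -0.3587  0.04  ] [ 0.5294 -0.3569  0.036 ]
```

```bash
python3 -m pendant '[8,0,0,0.2,0,0,0, 8,0,0,0.14,0,0,0, 8,0,0,0.05,0,0,0, 8,0,0,0.03,0,0,0, 8,0,0,0,0,0,0]'; python3 -m pendant '[8,0,0,0.05,0,0,0, 8,0,0,0.05,0,0,0, 8,0,0,0.02,0,0,0, 8,0,0,0,0,0,0, 8,0,0,0,0,0,0]'; python3 to.py
```

```text
time_s: 7.35
position: [0.5753, -0.3542, 0.1001]
tool_rot: [[-1.0, -0.0, -0.0], [-0.0, 1.0, 0.0], [0.0, 0.0, -1.0]]
ft_force: [0.2, -0.4, 0.2]
grip_width: 0.0145
time_s: 7.85
position: [0.5755, -0.3544, 0.0947]
tool_rot: [[-1.0, -0.0, 0.001], [-0.0, 1.0, -0.001], [-0.001, -0.001, -1.0]]
ft_force: [-0.4, -0.7, 3.4]
grip_width: 0.015
pos [ 0.5755 -0.3544  0.0947] yaw 90.02 tilt [ 6.e-04 -6.e-04 -1.e+00] grip 0.015 F [-0.37 -0.69  3.44] t 7.85
```

```bash
python3 -m pendant '[8,0,0,0.03,0,0,0, 8,0,0,0.02,0,0,0, 8,0,0,0,0,0,0, 8,0,0,0,0,0,0, 8,0,0,0,0,0,0]'; python3 -m pendant '[8,0,0,0.03,0,0,0, 8,0,0,0.02,0,0,0, 8,0,0,0,0,0,0, 8,0,0,0,0,0,0, 8,0,0,0,0,0,0]'
```

```text
time_s: 8.35
position: [0.5758, -0.3545, 0.094]
tool_rot: [[-1.0, -0.0, 0.002], [-0.0, 1.0, -0.002], [-0.002, -0.002, -1.0]]
ft_force: [-0.6, 1.9, 13.7]
grip_width: 0.0146
time_s: 8.85
position: [0.5762, -0.3547, 0.0935]
tool_rot: [[-1.0, -0.001, 0.004], [-0.001, 1.0, -0.003], [-0.004, -0.003, -1.0]]
ft_force: [-3.6, 4.3, 24.5]
grip_width: 0.0144
```

```bash
python3 -m pendant '[8,0,0,-0.2,0,0,0, 8,0,0,-0.4,0,0,0, 8,0,0,-0.4,0,0,0, 8,0,0,-0.3,0,0,0, 8,0,0,0,0,0,0]'; python3 to.py .4363 -.356 .155 90
```

```text
time_s: 9.35
position: [0.5758, -0.3546, 0.1561]
tool_rot: [[-1.0, -0.0, 0.002], [-0.0, 1.0, -0.002], [-0.002, -0.002, -1.0]]
ft_force: [-0.5, -0.4, -0.5]
grip_width: 0.0146
pos [ 0.5758 -0.3546  0.1561] yaw 90.03 tilt [ 0.0024 -0.0021 -1.    ] grip 0.0146 F [-0.49 -0.37 -0.51] t 9.35
units [ 2.79 -0.03  0.01]
wz units 0.0
```

```bash
python3 -m pendant '[8,0.4,-0.03,0,0,0,0, 8,0.4,0,0,0,0,0, 8,0.4,0,0,0,0,0, 8,0.4,0,0,0,0,0, 8,0.4,0,0,0,0,0, 8,0.4,0,0,0,0,0, 8,0.39,0,0.3,0,0,0, 8,0,0,0,0,0,0, 8,0,0,0,0,0,0]'; python3 to.py .4363 -.356 .0736 90
python3 - <<'E'
from h import *
g=cam("scene"); save(g,"s5.png",(60,210,160,300),6)
for z in (.072,.052): print(((proj(g,(.4353,-.3565,z))-(60,210))*6).round(0))
g=cam("side"); save(g,"d5.png",(250,240,350,330),6)
for z in (.072,.052): print(((proj(g,(.4353,-.3565,z))-(250,240))*6).round(0))
E
```

```text
time_s: 10.25
position: [0.4358, -0.3557, 0.1388]
tool_rot: [[-1.0, 0.0, -0.001], [0.0, 1.0, 0.001], [0.001, 0.001, -1.0]]
ft_force: [0.5, 0.5, -0.8]
grip_width: 0.0147
pos [ 0.4358 -0.3557  0.1388] yaw 89.99 tilt [-7.0e-04  1.1e-03 -1.0e+00] grip 0.0147 F [ 0.48  0.53 -0.79] t 10.25
units [-0.01 -0.01  1.3 ]
wz units -0.0
[240. 277.]
[252. 313.]
[268. 372.]
[265. 399.]
```

View pics/s5.png

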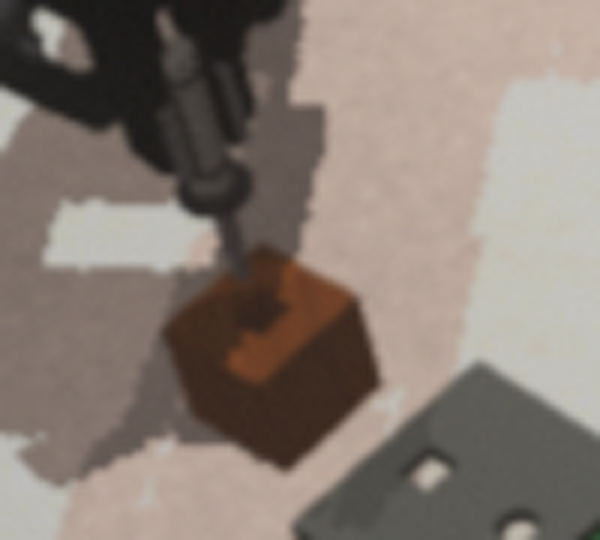

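View pics/d5.png

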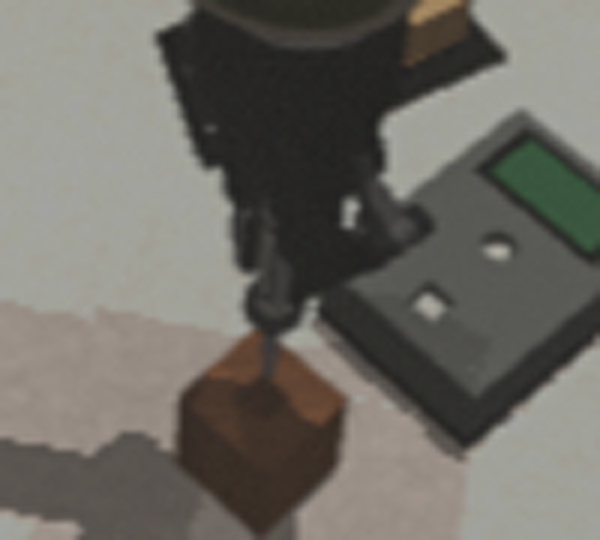

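```bash
python3 -m pendant '[8,-0.01,0,0.3,0,0,0, 8,0,0,0.3,0,0,0, 8,0,0,0.3,0,0,0, 8,0,0,0.3,0,0,0, 8,0,0,0.06,0,0,0, 8,0,0,0,0,0,0]'; python3 to.py .4363 -.356 .0736 90
```

```text
time_s: 10.95
position: [0.4368, -0.3558, 0.0763]
tool_rot: [[-1.0, -0.001, -0.0], [-0.001, 1.0, 0.0], [0.0, 0.0, -1.0]]
ft_force: [1.0, 0.0, -0.6]
grip_width: 0.0144
pos [ 0.4368 -0.3558  0.0763] yaw 90.05 tilt [-2.e-04  2.e-04 -1.e+00] grip 0.0144 F [ 0.97  0.04 -0.58] t 10.95
units [ 0.01 -0.    0.05]
wz units 0.01
```

Release and rise, then re-look at everything.

```bash
python3 -m pendant '[8,0,0,0.03,0,0,0, 20,0,0,0,0,0,0, 40,0,0,0,0,0,0, 60,0,0,0,0,0,0, 85,0,0,0,0,0,0, 85,0,0,0,0,0,0, 85,0,0,-0.4,0,0,0, 85,0,0,-0.5,0,0,0, 85,0,0,-0.5,0,0,0, 85,0,0,-0.5,0,0,0, 85,0,0,-0.3,0,0,0, 85,0,0,0,0,0,0]'
cat > sh.py <<'E'
from h import *
import sys
c=None
for n in ["scene","side"]:
    g=cam(n); W=cloud(g)
    if len(sys.argv)>1: save(g,n+sys.argv[1]+".png",(70,110,390,350) if n=="scene" else (150,120,390,330),2.5)
    hsv=cv2.cvtColor(g["frame"],cv2.COLOR_RGB2HSV)
    m=(((hsv[...,0]<12)|(hsv[...,0]>172))&(hsv[...,1]>115)&(hsv[...,2]>50)).astype(np.uint8)
    k,l,s,c=cv2.connectedComponentsWithStats(m)
    for i in range(1,k):
        p=ray(g,*c[i],.012)
        if 12<s[i,4]<400 and .3<p[0]<.7 and -.2<p[1]<.47:
            w=W[l==i]
            if np.nanmax(w[:,2])<.045: print(n,s[i,4],p[:2].round(4),"rect",(s[i,:4]).tolist())
E
python3 sh.py 6
```

```text
time_s: 12.15
position: [0.4368, -0.3564, 0.1868]
tool_rot: [[-1.0, -0.0, 0.003], [-0.0, 1.0, -0.003], [-0.003, -0.003, -1.0]]
ft_force: [0.2, -0.9, -0.8]
grip_width: 0.0851
scene 79 [0.4372 0.1154] rect [235, 170, 10, 10]
scene 101 [0.4608 0.0482] rect [225, 185, 12, 10]
scene 96 [ 0.4328 -0.0044] rect [205, 190, 12, 11]
scene 97 [0.5738 0.0526] rect [258, 201, 13, 11]
scene 109 [ 0.4522 -0.0702] rect [193, 206, 13, 11]
scene 104 [ 0.5401 -0.0113] rect [232, 208, 14, 11]
scene 109 [ 0.5474 -0.0744] rect [218, 223, 14, 11]
side 51 [0.4354 0.1194] rect [193, 207, 10, 6]
side 61 [0.4575 0.0506] rect [211, 215, 9, 9]
side 56 [ 0.5374 -0.0084] rect [243, 215, 8, 9]
side 61 [ 0.5423 -0.0733] rect [256, 226, 10, 9]
side 60 [ 0.4307 -0.0015] rect [212, 229, 11, 7]
side 60 [ 0.4515 -0.0662] rect [230, 239, 10, 8]
```

View pics/scene6.png

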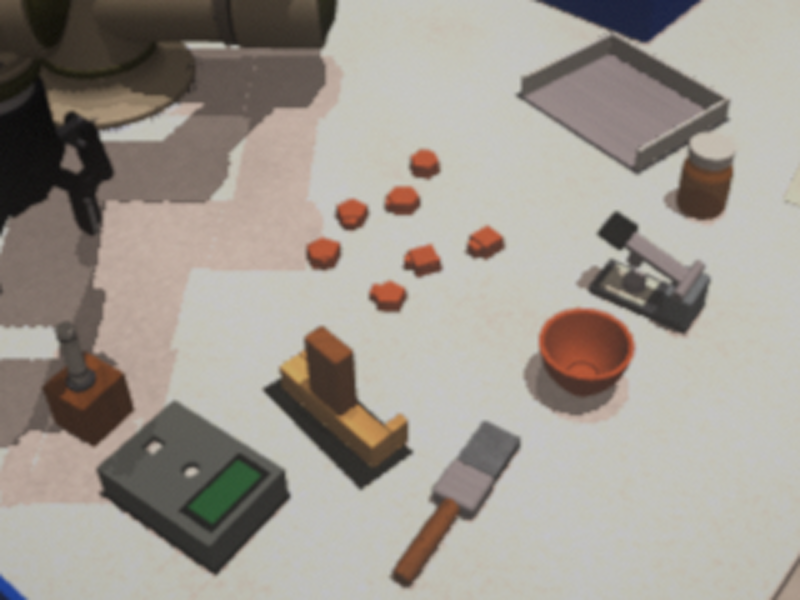

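```bash
python3 -m pendant '[85,0,0,0,0,0,0.5, 85,0,0,0,0,0,0.5, 85,0,0,0,0,0,0]' | head -1; python3 to.py .608 -.220 .160 82
```

```text
time_s: 12.55
pos [ 0.436  -0.3554  0.1835] yaw 81.98 tilt [-0.0015  0.0019 -1.    ] grip 0.0848 F [-0.79 -0.23  0.43] t 12.55
units [-3.03  3.16  0.47]
wz units -0.0
```

```bash
python3 -m pendant '[85,-0.38,0.395,0.06,0,0,0, 85,-0.38,0.395,0.06,0,0,0, 85,-0.38,0.395,0.06,0,0,0, 85,-0.38,0.395,0.06,0,0,0, 85,-0.38,0.395,0.06,0,0,0, 85,-0.38,0.395,0.06,0,0,0, 85,-0.38,0.395,0.06,0,0,0, 85,-0.37,0.395,0.05,0,0,0, 85,0,0,0,0,0,0]' | head -1; python3 to.py .608 -.220 .066 82
python3 - <<'E'
from h import *
g=cam("wrist"); save(g,"w7.png",None,1.5)
print(proj(g,(.608,-.22,.105))*1.5)
E
```

```text
time_s: 13.45
pos [ 0.6096 -0.218   0.1595] yaw 82.31 tilt [-0.0015  0.0016 -1.    ] grip 0.0852 F [-0.21  0.28  0.03] t 13.45
units [ 0.02 -0.05  1.87]
wz units 0.04
[374.35633854 309.35156437]
```

View pics/w7.png

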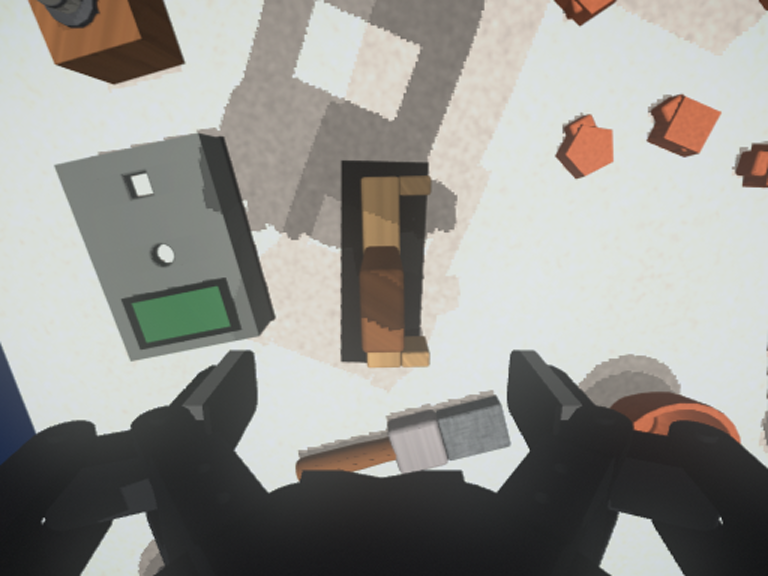

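```bash
python3 -m pendant '[85,0.02,-0.04,0.4,0,0,0, 85,0,0,0.4,0,0,0, 85,0,0,0.4,0,0,0, 85,0,0,0.4,0,0,0, 85,0,0,0.25,0,0,0, 70,0,0,0,0,0,0, 40,0,0,0,0,0,0, 15,0,0,0,0,0,0, 15,0,0,0,0,0,0, 15,0,0,0,0,0,0, 15,0,0,0,0,0,0, 15,0,0,0,0,0,0]' 80 
python3 to.py .608 -.220 .066 82
```

```text
time_s: 14.7
position: [0.6074, -0.222, 0.0699]
tool_rot: [[-0.99, 0.138, 0.001], [0.138, 0.99, -0.0], [-0.001, -0.0, -1.0]]
ft_force: [-1.8, 2.0, 5.8]
grip_width: 0.021
pos [ 0.6074 -0.222   0.0699] yaw 82.04 tilt [ 1.5e-03 -4.0e-04 -1.0e+00] grip 0.021 F [-1.79  2.02  5.77] t 14.7
units [-0.01  0.04  0.08]
wz units 0.01
```

```bash
python3 - <<'E'
import numpy as np,cv2
for n in ["scene","side"]:
    z=np.load(n+".npz"); W=z["W"]; f=z["frame"].astype(int)
    sat=f.max(-1)-f.min(-1)
    for z0,z1 in [(.008,.036),(.024,.036)]:
        m=(W[...,0]>.41)&(W[...,0]<.68)&(W[...,1]>.255)&(W[...,1]<.47)&(W[...,2]>z0)&(W[...,2]<z1)&(sat<60)
        m=cv2.morphologyEx(m.astype(np.uint8),cv2.MORPH_OPEN,np.ones((2,2)))>0
        P=W[m][:,:2].astype(np.float32)
        r=cv2.minAreaRect(P); print(n,len(P),r, cv2.boxPoints(r).round(4).tolist())
E
```

```text
scene 815 ((0.5849413275718689, 0.33036279678344727), (0.2639112174510956, 0.15063121914863586), 36.28877258300781) [[0.4339999854564667, 0.31299999356269836], [0.5231999754905701, 0.1915999948978424], [0.7358999848365784, 0.34779998660087585], [0.6467000246047974, 0.4691999852657318]]
scene 355 ((0.5503425598144531, 0.38452962040901184), (0.20003986358642578, 0.20185960829257965), 80.05046081542969) [[0.4336000084877014, 0.3034999966621399], [0.6324999928474426, 0.2685999870300293], [0.6669999957084656, 0.46560001373291016], [0.4681999981403351, 0.5005000233650208]]
side 421 ((0.5541363954544067, 0.37022435665130615), (0.17059031128883362, 0.2153526395559311), 79.30535888671875) [[0.4325000047683716, 0.30640000104904175], [0.64410001039505, 0.266400009393692], [0.6758000254631042, 0.4341000020503998], [0.4641999900341034, 0.4740000069141388]]
side 135 ((0.5554237961769104, 0.37489405274391174), (0.1730288863182068, 0.2157244086265564), 79.85369110107422) [[0.4339999854564667, 0.30869999527931213], [0.646399974822998, 0.27070000767707825], [0.676800012588501, 0.44110000133514404], [0.4645000100135803, 0.47909998893737793]]
```

```bash
python3 -m pendant '[15,0,0,-0.3,0,0,0, 15,0,0,-0.4,0,0,0.13, 15,0,0,-0.3,0,0,0.13, 15,0,0,0,0,0,0]'|head -2; python3 to.py .417 -.128 .11 79.9
```

```text
time_s: 15.1
position: [0.6077, -0.2226, 0.1207]
pos [ 0.6077 -0.2226  0.1207] yaw 79.94 tilt [ 0.003  -0.0021 -1.    ] grip 0.0213 F [-0.33 -0.14 -2.1 ] t 15.1
units [4.09 1.2  0.2 ]
wz units 0.0
```

```bash
python3 -m pendant '[15,0.41,0.12,0,0,0,0, 15,0.41,0.12,0,0,0,0, 15,0.41,0.12,0,0,0,0, 15,0.41,0.12,0,0,0,0, 15,0.41,0.12,0,0,0,0, 15,0.41,0.12,0,0,0,0, 15,0.41,0.12,0,0,0,0, 15,0.41,0.12,0,0,0,0, 15,0.41,0.12,0,0,0,0, 15,0.4,0.12,0,0,0,0, 15,0,0,0,0,0,0, 15,0,0,0,0,0,0]'|head -2; python3 to.py .417 -.128 .0705 79.9; python3 sh.py 8
```

```text
time_s: 16.3
position: [0.4161, -0.1274, 0.1185]
pos [ 0.4161 -0.1274  0.1185] yaw 79.96 tilt [-2.e-04 -0.e+00 -1.e+00] grip 0.021 F [ 0.8   0.55 -2.94] t 16.3
units [-0.02 -0.01  0.96]
wz units 0.01
scene 81 [0.4375 0.1144] rect [235, 170, 10, 10]
scene 103 [0.4609 0.048 ] rect [225, 185, 12, 10]
scene 96 [ 0.4328 -0.0044] rect [205, 190, 12, 11]
scene 96 [0.5737 0.0527] rect [258, 201, 13, 11]
scene 103 [ 0.5402 -0.0111] rect [232, 208, 14, 12]
scene 108 [ 0.5472 -0.0743] rect [218, 223, 14, 11]
side 51 [0.4354 0.1194] rect [193, 207, 10, 6]
side 62 [0.4573 0.0504] rect [211, 215, 9, 9]
side 57 [ 0.5372 -0.0081] rect [243, 215, 8, 9]
side 59 [ 0.5428 -0.073 ] rect [256, 226, 10, 9]
side 63 [ 0.4303 -0.0019] rect [212, 229, 11, 8]
```

View pics/scene8.png

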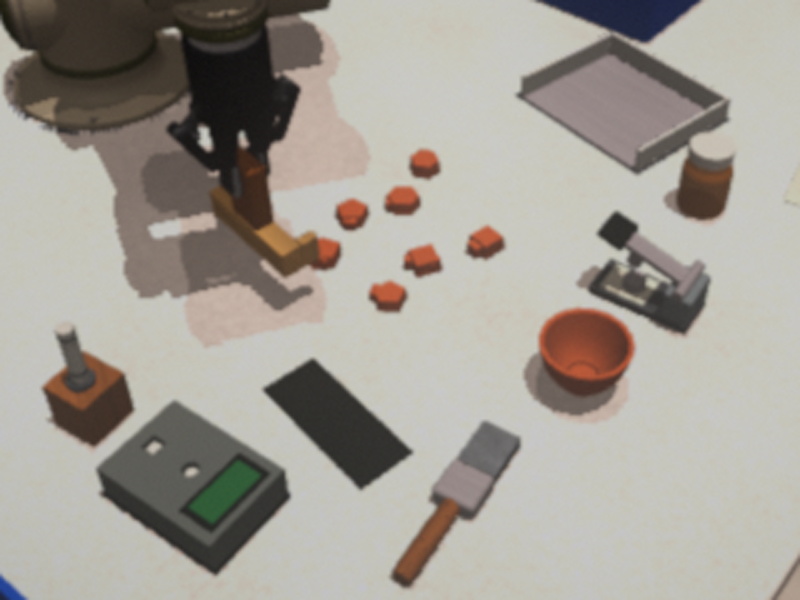

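```bash
python3 -m pendant '[15,0,0,0.3,0,0,0, 15,0,0,0.3,0,0,0, 15,0,0,0.2,0,0,0, 15,0,0,0.14,0,0,0, 15,0,0,0,0,0,0, 15,0,0,0,0,0,0]'|head -4; python3 to.py .417 -.128 .0705 79.9
```

```text
time_s: 17.0
position: [0.4164, -0.1276, 0.072]
tool_rot: [[-0.985, 0.175, 0.0], [0.175, 0.985, -0.0], [-0.0, -0.0, -1.0]]
ft_force: [-0.5, -0.6, -2.2]
pos [ 0.4164 -0.1276  0.072 ] yaw 79.94 tilt [ 3.e-04 -2.e-04 -1.e+00] grip 0.0209 F [-0.5  -0.57 -2.18] t 17.0
units [-0.01 -0.01  0.03]
wz units 0.01
```

```bash
python3 -m pendant '[15,0,0.2,0.02,0,0,0, 15,0,0.25,0,0,0,0, 15,0,0.25,0,0,0,0, 15,0,0.25,0,0,0,0, 15,0,0.25,0,0,0,0, 15,0,0.25,0,0,0,0, 15,0,0.25,0,0,0,0, 15,0,0.25,0,0,0,0, 15,0,0.25,0,0,0,0, 15,0,0.25,0,0,0,0, 15,0,0.25,0,0,0,0, 15,0,0.25,0,0,0,0]'|head -4; python3 to.py;  python3 sh.py 9
```

```text
time_s: 18.2
position: [0.442, 0.0189, 0.0708]
tool_rot: [[-0.985, 0.175, -0.0], [0.175, 0.985, -0.0], [0.0, -0.0, -1.0]]
ft_force: [0.7, -0.3, -0.9]
pos [0.442  0.0189 0.0708] yaw 79.94 tilt [-1.e-04 -0.e+00 -1.e+00] grip 0.0212 F [ 0.69 -0.29 -0.92] t 18.2
scene 103 [0.5744 0.0518] rect [258, 201, 13, 11]
scene 110 [ 0.5405 -0.012 ] rect [232, 208, 14, 12]
scene 107 [ 0.5471 -0.0741] rect [218, 223, 14, 11]
side 47 [0.5733 0.0554] rect [240, 199, 9, 8]
side 51 [0.4354 0.1194] rect [193, 207, 10, 6]
side 55 [ 0.5376 -0.0082] rect [243, 215, 8, 9]
side 57 [ 0.5428 -0.0726] rect [256, 226, 10, 9]
```

View pics/scene9.png

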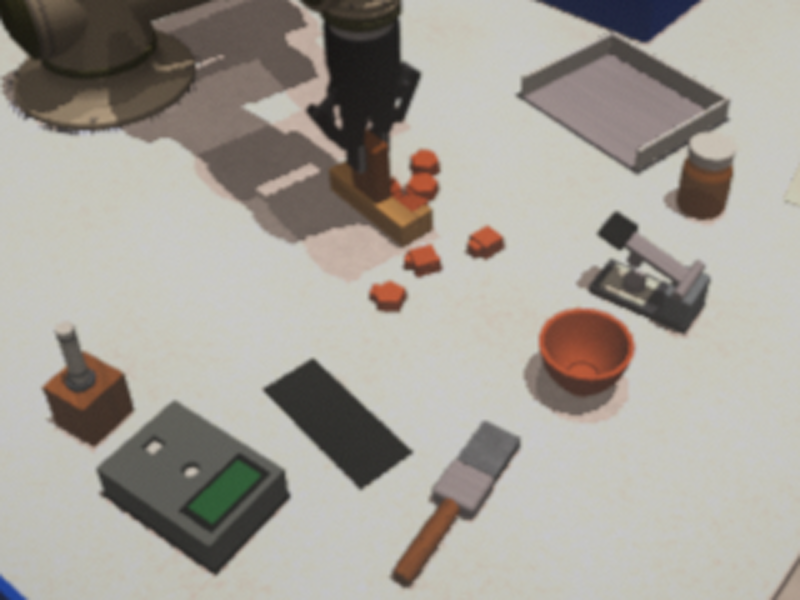

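```bash
python3 -m pendant '[15,0,0.25,0,0,0,0, 15,0,0.25,0,0,0,0, 15,0,0.25,0,0,0,0, 15,0,0.25,0,0,0,0, 15,-0.04,0.25,0,0,0,0, 15,-0.05,0.25,0,0,0,0, 15,-0.05,0.25,0,0,0,0, 15,-0.05,0.25,0,0,0,0, 15,-0.05,0.25,0,0,0,0, 15,-0.05,0.25,0,0,0,0, 15,-0.05,0.25,0,0,0,0, 15,-0.05,0.25,0,0,0,0]'|head -4; python3 to.py;  python3 sh.py 10
```

```text
time_s: 19.5
position: [0.4876, 0.1631, 0.0708]
tool_rot: [[-0.985, 0.175, -0.0], [0.175, 0.985, 0.0], [0.0, -0.0, -1.0]]
ft_force: [0.0, -0.5, -3.0]
pos [0.4876 0.1631 0.0708] yaw 79.94 tilt [-2.e-04  0.e+00 -1.e+00] grip 0.0214 F [ 0.04 -0.5  -2.99] t 19.5
scene 104 [0.5742 0.0523] rect [258, 201, 13, 11]
scene 103 [ 0.5403 -0.011 ] rect [232, 208, 14, 11]
scene 104 [ 0.5468 -0.0738] rect [218, 223, 14, 11]
side 28 [0.4856 0.2255] rect [192, 181, 5, 11]
side 32 [0.441  0.2342] rect [179, 187, 8, 7]
side 45 [0.574  0.0552] rect [240, 199, 9, 8]
side 53 [ 0.5377 -0.0083] rect [243, 215, 8, 9]
side 56 [ 0.543  -0.0728] rect [256, 226, 10, 9]
```

View pics/scene10.png

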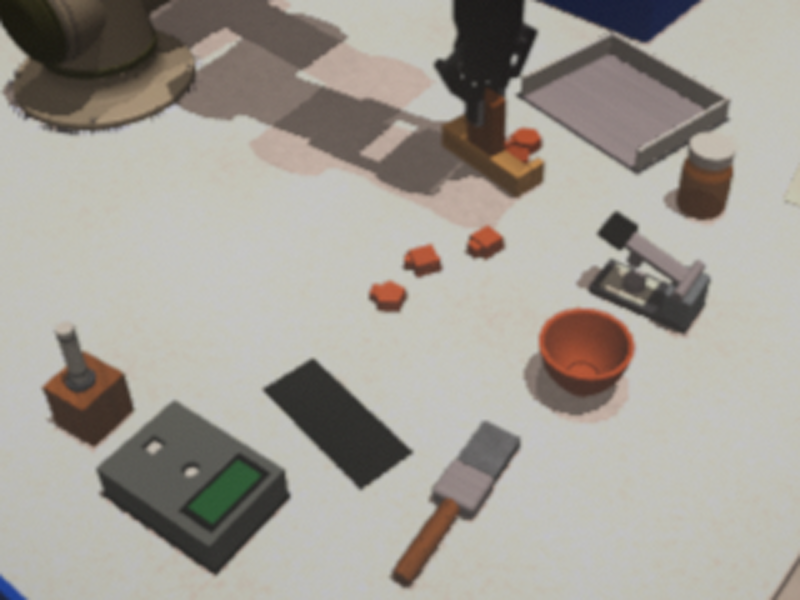

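View pics/side10.png

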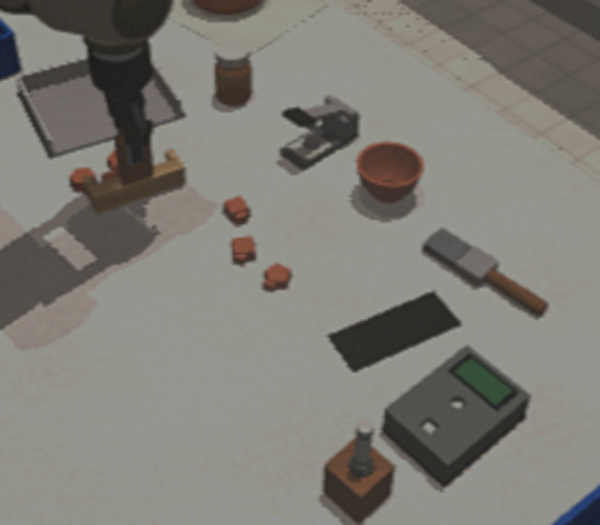

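```bash
python3 -m pendant '[15,0,-0.2,0,0,0,0, 15,0,-0.3,0,0,0,0, 15,0,-0.4,0,0,0,0, 15,0,-0.4,0,0,0,0, 15,0,-0.4,0,0,0,0, 15,0,-0.3,0,0,0,0, 15,0,0,0,0,0,0]'|head -4; python3 to.py;  python3 sh.py 11
```

```text
time_s: 20.3
position: [0.4692, 0.061, 0.071]
tool_rot: [[-0.984, 0.178, -0.0], [0.178, 0.984, -0.0], [0.0, -0.0, -1.0]]
ft_force: [0.1, -1.0, -2.3]
pos [0.4692 0.061  0.071 ] yaw 79.74 tilt [-3.e-04 -3.e-04 -1.e+00] grip 0.021 F [ 0.1  -1.03 -2.32] t 20.3
scene 335 [0.4847 0.2105] rect [259, 154, 28, 24]
scene 107 [0.5747 0.0515] rect [258, 201, 13, 11]
scene 113 [ 0.5402 -0.0119] rect [232, 208, 14, 12]
scene 110 [ 0.5475 -0.0745] rect [218, 223, 14, 11]
side 128 [0.4919 0.2138] rect [191, 180, 16, 14]
side 47 [0.441  0.2286] rect [179, 187, 8, 8]
side 47 [0.5736 0.0549] rect [240, 199, 9, 8]
side 53 [ 0.5379 -0.0084] rect [243, 215, 8, 9]
side 57 [ 0.5428 -0.0726] rect [256, 226, 10, 9]
```

View pics/side11.png

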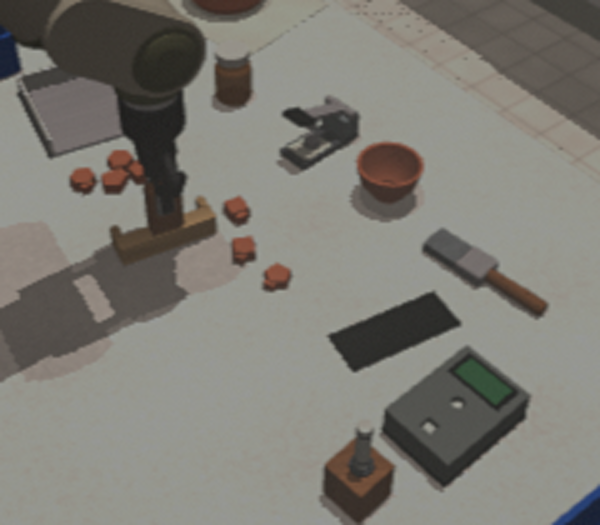

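View pics/scene11.png

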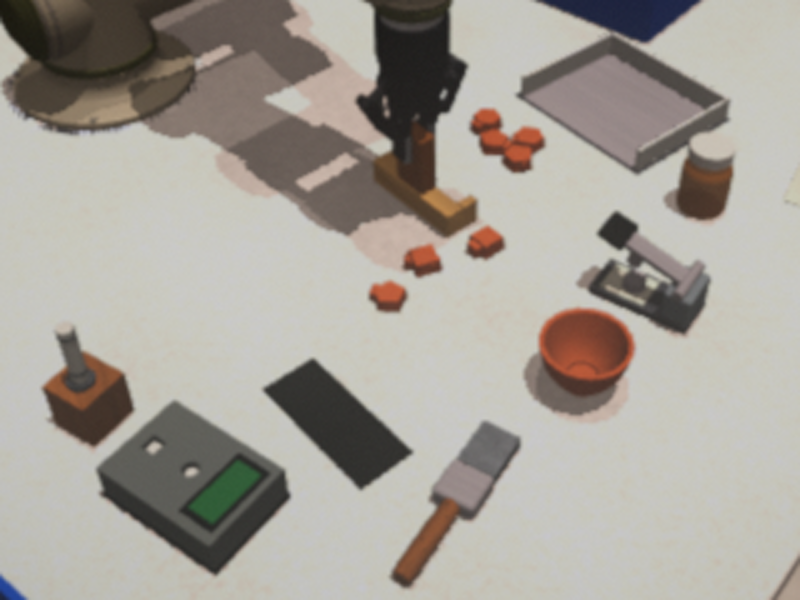

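```bash
cat > pc.py <<'E'
import numpy as np
C=np.array([.546,.362]); th=np.radians(79.9); d=np.array([np.cos(th),np.sin(th)]); n=np.array([d[1],-d[0]])
def pan(p): r=np.array(p)[:2]-C; return np.array([r@d,r@n])
def world(a,l): return C+a*d+l*n
E
python3 - <<'E'
from h import *; from pc import *
g=cam("scene"); e=cam("side")
for u,v in [(487,121),(495,141),(529,137),(518,157)]: p=ray(g,u/2.5+70,v/2.5+110,.012); print(p.round(3),pan(p).round(3))
for u,v in [(82,180),(115,181),(121,159),(138,172)]: p=ray(e,u/2.5+150,v/2.5+120,.012); print(p.round(3),pan(p).round(3))
print(pan(observe()["position"]))
E
```

```text
[0.445 0.225 0.012] [-0.153 -0.075]
[0.477 0.199 0.012] [-0.173 -0.039]
[0.504 0.231 0.012] [-0.136 -0.019]
[0.516 0.192 0.012] [-0.173  0.001]
[0.438 0.223 0.012] [-0.156 -0.082]
[0.472 0.194 0.012] [-0.178 -0.043]
[0.502 0.228 0.012] [-0.139 -0.02 ]
[0.506 0.191 0.012] [-0.175 -0.009]
[-0.3071463 -0.0227851]
```

```bash
python3 -m pendant '[15,0,0,-0.4,0,0,0, 15,0,0,-0.4,0,0,0, 15,0.42,0.1,0,0,0,0, 15,0.42,0.4,0,0,0,0, 15,0.42,0.4,0,0,0,0, 15,0.42,0.4,0,0,0,0, 15,0.42,0.4,0,0,0,0, 15,0.42,0.4,0,0,0,0, 15,0.42,0.4,0,0,0,0, 15,0,0.34,0,0,0,0, 15,0,0,0,0,0,0, 15,0,0,0,0,0,0]'|head -4; python3 to.py .350 .230 .071 79.9; python3 -c "
from h import *; from pc import *
print(pan(observe()['position']))
g=cam('scene'); save(g,'s12.png',(200,110,360,230),4)
g=cam('side'); save(g,'d12.png',(150,120,310,240),4)"
```

```text
time_s: 21.7
position: [0.3497, 0.2293, 0.1108]
tool_rot: [[-0.985, 0.173, -0.0], [0.173, 0.985, -0.0], [-0.0, -0.0, -1.0]]
ft_force: [-0.6, 0.3, -1.5]
pos [0.3497 0.2293 0.1108] yaw 80.02 tilt [-0.e+00 -2.e-04 -1.e+00] grip 0.021 F [-0.58  0.25 -1.53] t 21.7
units [-0.    0.02  0.8 ]
wz units 0.02
[-0.1650897  -0.16998829]
```

View pics/s12.png

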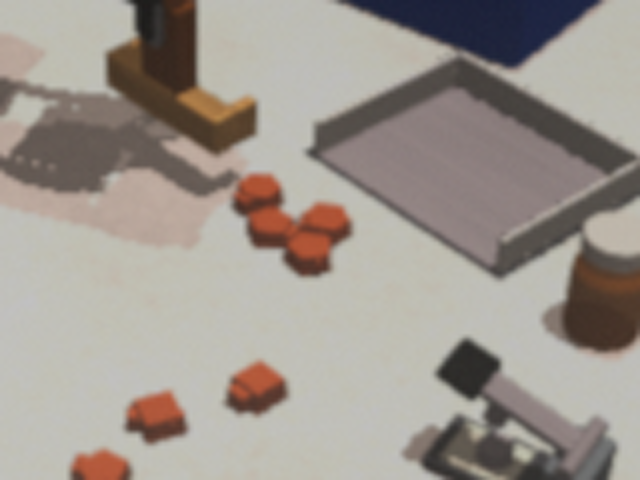

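View pics/d12.png

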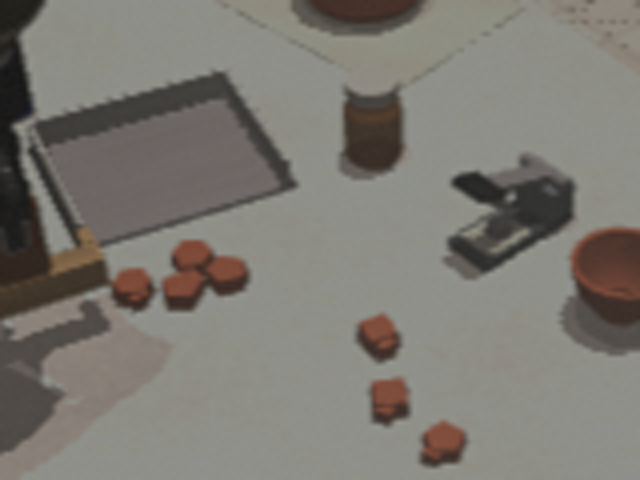

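```bash
python3 -m pendant '[15,0.1,0,0.2,0,0,0, 15,0,0,0.3,0,0,0, 15,0,0,0.29,0,0,0, 15,0,0,0,0,0,0, 15,-0.15,0,0,0,0,0, 15,-0.15,0,0,0,0,0, 15,-0.15,0,0,0,0,0, 15,-0.15,0,0,0,0,0, 15,-0.15,0,0,0,0,0, 15,-0.12,0,0,0,0,0, 15,0,0,0,0,0,0, 15,0,0,0,0,0,0]'|head -4; python3 to.py; python3 -c "
from h import *; from pc import *
print(pan(observe()['position']))
g=cam('scene'); save(g,'s13.png',(200,110,360,230),4)
g=cam('side'); save(g,'d13.png',(150,120,310,240),4)"
```

```text
time_s: 23.0
position: [0.3879, 0.2224, 0.0713]
tool_rot: [[-0.985, 0.175, 0.0], [0.175, 0.985, -0.0], [-0.0, -0.0, -1.0]]
ft_force: [0.7, 0.6, -2.9]
pos [0.3879 0.2224 0.0713] yaw 79.93 tilt [ 1.e-04 -1.e-04 -1.e+00] grip 0.021 F [ 0.66  0.58 -2.87] t 23.0
[-0.16517506 -0.13121286]
```

View pics/s13.png

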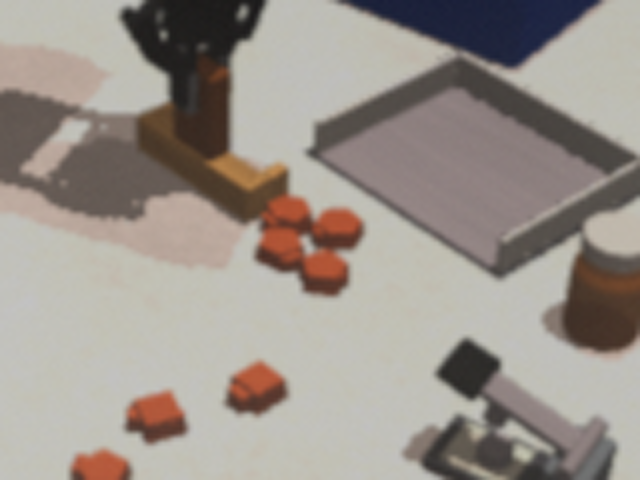

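View pics/d13.png

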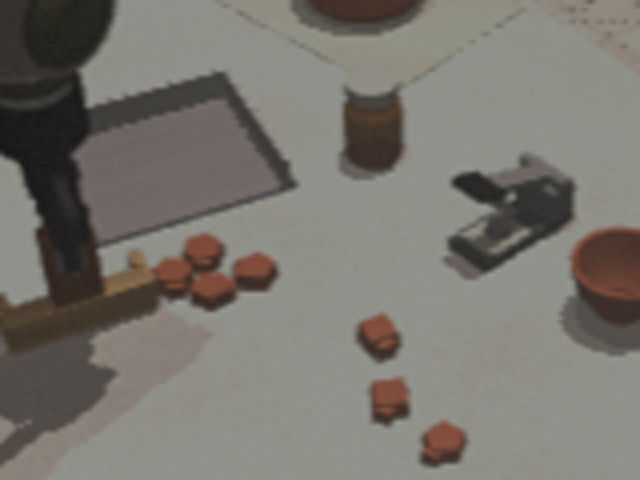

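```bash
python3 - <<'E'
from h import *; from pc import *
g=cam("scene"); e=cam("side")
for u,v in [(288,213),(281,248),(337,228),(323,271)]: p=ray(g,u/4+200,v/4+110,.012); print(p.round(3),pan(p).round(3))
for u,v in [(173,275),(213,289),(203,252),(256,271)]: p=ray(e,u/4+150,v/4+120,.012); print(p.round(3),pan(p).round(3))
E
```

```text
[0.477 0.219 0.012] [-0.153 -0.043]
[0.499 0.182 0.012] [-0.186 -0.015]
[0.516 0.227 0.012] [-0.138 -0.006]
[0.538 0.18  0.012] [-0.181  0.024]
[0.474 0.216 0.012] [-0.157 -0.045]
[0.492 0.18  0.012] [-0.189 -0.021]
[0.51  0.226 0.012] [-0.14  -0.012]
[0.533 0.177 0.012] [-0.184  0.02 ]
```

```bash
python3 -m pendant '[15,0.1,0,0,0,0,0, 15,0.1,-0.1,-0.3,0,0,0, 15,0,-0.4,-0.4,0,0,0, 15,0,-0.4,-0.2,0,0,0, 15,-0.4,-0.4,0,0,0,0, 15,-0.4,-0.4,0,0,0,0, 15,-0.4,-0.2,0,0,0,0, 15,-0.4,0,0,0,0,0, 15,-0.4,0,0,0,0,0, 15,-0.4,0,0,0,0,0, 15,-0.18,0,0,0,0,0, 15,0,0,0,0,0,0]'|head -2;python3 to.py .4886 .108 .071 79.9; python3 sh.py; python3 -c "
from h import *; from pc import *
print(world(-.26,-.012),pan(observe()['position']))"
```

```text
time_s: 24.4
position: [0.4886, 0.1081, 0.1161]
pos [0.4886 0.1081 0.1161] yaw 79.93 tilt [-2.e-04  0.e+00 -1.e+00] grip 0.0209 F [-0.63 -0.22 -1.28] t 24.4
units [-0.  -0.   0.9]
wz units 0.0
scene 110 [0.574  0.0518] rect [257, 201, 14, 11]
scene 111 [ 0.5402 -0.0117] rect [232, 208, 14, 12]
scene 103 [ 0.5466 -0.0737] rect [218, 223, 14, 10]
side 46 [0.5738 0.0551] rect [240, 199, 9, 8]
side 55 [ 0.5376 -0.0082] rect [243, 215, 8, 9]
side 56 [ 0.543  -0.0728] rect [256, 226, 10, 9]
[0.48859061 0.10813357] [-0.25998631 -0.01331737]
```

```bash
python3 -m pendant '[15,0,0,0.3,0,0,0, 15,0,0,0.3,0,0,0, 15,0,0,0.2,0,0,0, 15,0,0,0.09,0,0,0, 15,0,0,0,0,0,0, 15,0,0.15,0,0,0,0, 15,0,0.2,0,0,0,0, 15,0,0.2,0,0,0,0, 15,0,0.2,0,0,0,0, 15,0,0.2,0,0,0,0, 15,0,0.2,0,0,0,0, 15,0,0.2,0,0,0,0]'|head -4;python3 to.py;  python3 -c "
from h import *; from pc import *
print(pan(observe()['position']))
g=cam('scene'); save(g,'s14.png',(200,110,360,230),4)
g=cam('side'); save(g,'d14.png',(150,120,310,240),4)"
```

```text
time_s: 25.7
position: [0.5003, 0.1754, 0.0719]
tool_rot: [[-0.985, 0.174, 0.0], [0.174, 0.985, -0.0], [-0.0, -0.0, -1.0]]
ft_force: [-0.3, -1.2, -1.6]
pos [0.5003 0.1754 0.0719] yaw 79.96 tilt [ 0.e+00 -3.e-04 -1.e+00] grip 0.0211 F [-0.32 -1.19 -1.59] t 25.7
[-0.19174521 -0.01228414]
```

View pics/s14.png

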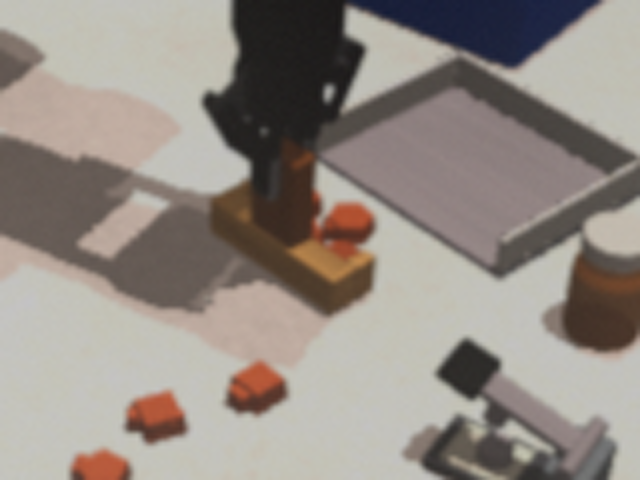

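View pics/d14.png

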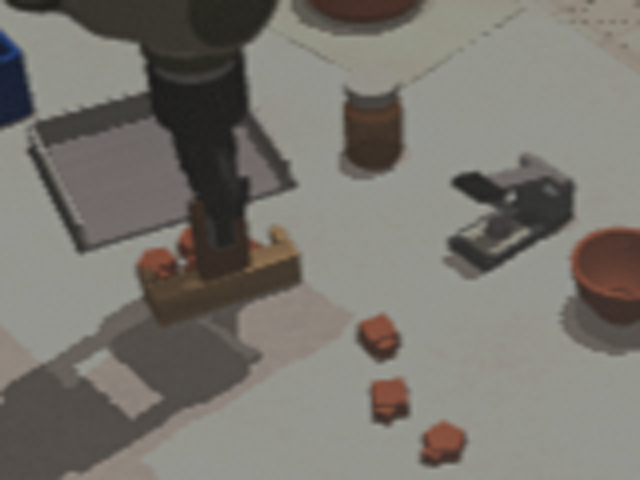

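Contained. Continue into the pan.

```bash
python3 -m pendant '[15,0,0.2,0,0,0,0, 15,0,0.25,0,0,0,0, 15,0,0.25,0,0,0,0, 15,0,0.25,0,0,0,0, 15,0,0.25,0,0,0,0, 15,0,0.25,0,0,0,0, 15,0,0.25,0,0,0,0, 15,0,0.25,0,0,0,0, 15,0,0.25,0,0,0,0, 15,0,0.2,0,0,0,0, 15,0,0.1,0,0,0,0, 15,0,0,0,0,0,0]'|head -4;python3 to.py;  python3 -c "
from h import *; from pc import *
print(pan(observe()['position']))
g=cam('scene'); save(g,'s15.png',(200,110,360,230),4)
g=cam('side'); save(g,'d15.png',(150,120,310,240),4)"
```

```text
time_s: 27.0
position: [0.522, 0.2983, 0.0717]
tool_rot: [[-0.985, 0.174, 0.0], [0.174, 0.985, 0.0], [-0.0, 0.0, -1.0]]
ft_force: [-0.4, -0.1, -1.6]
pos [0.522  0.2983 0.0717] yaw 79.97 tilt [ 1.e-04  3.e-04 -1.e+00] grip 0.021 F [-0.45 -0.14 -1.64] t 27.0
[-0.06691282 -0.01245573]
```

View pics/s15.png

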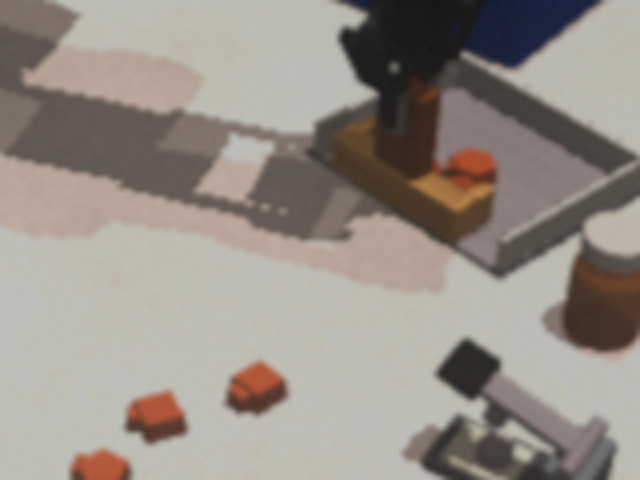

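View pics/d15.png

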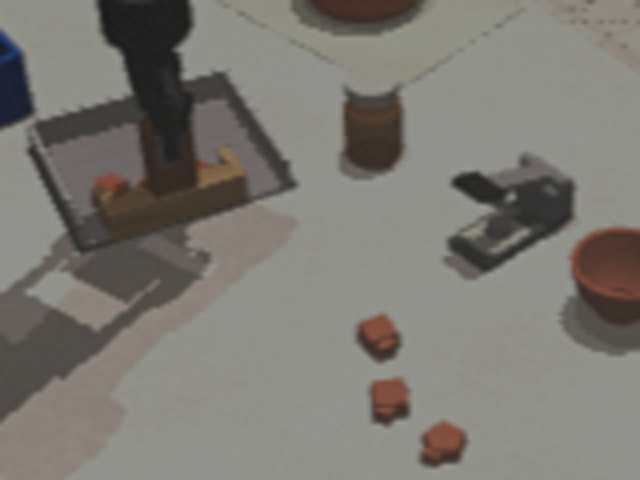

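```bash
python3 -m pendant '[15,0,0.2,0,0,0,0, 15,0,0.2,0,0,0,0, 15,0,0,0,0,0,0, 15,0,-0.2,0,0,0,0, 15,0,-0.4,0,0,0,0, 15,0,-0.4,0,0,0,0, 15,0,-0.4,0,0,0,0, 15,0,-0.4,0,0,0,0, 15,0,-0.4,0,0,0,0, 15,0,-0.3,-0.3,0,0,0, 15,0,-0.4,-0.4,0,0,0, 15,0,-0.2,-0.2,0,0,0]'|head -4;python3 to.py .527 -.1425 .115 79.9;  python3 -c "
from h import *; from pc import *
print(pan(observe()['position']))
g=cam('scene'); save(g,'s16.png',(200,110,360,230),4)
g=cam('side'); save(g,'d16.png',(150,120,310,240),4)"; python3 sh.py
```

```text
time_s: 28.3
position: [0.4984, 0.163, 0.1182]
tool_rot: [[-0.984, 0.176, 0.002], [0.176, 0.984, -0.0], [-0.002, 0.0, -1.0]]
ft_force: [0.1, 0.8, -1.9]
pos [0.4984 0.163  0.1182] yaw 79.86 tilt [ 1.6e-03 -2.0e-04 -1.0e+00] grip 0.0212 F [ 0.15  0.83 -1.91] t 28.3
units [-1.64 -5.91  0.07]
wz units -0.0
[-0.20426559 -0.01198384]
scene 316 [0.536  0.3598] rect [300, 139, 28, 22]
scene 107 [0.574  0.0522] rect [258, 201, 13, 11]
scene 104 [ 0.5402 -0.0111] rect [232, 208, 14, 11]
scene 102 [ 0.5466 -0.0734] rect [218, 223, 14, 10]
side 110 [0.542  0.3636] rect [182, 154, 16, 13]
side 45 [0.4926 0.3745] rect [172, 161, 9, 7]
side 45 [0.5737 0.0553] rect [240, 199, 9, 8]
side 55 [ 0.5376 -0.0082] rect [243, 215, 8, 9]
side 56 [ 0.5426 -0.0724] rect [256, 226, 10, 9]
```

View pics/s16.png

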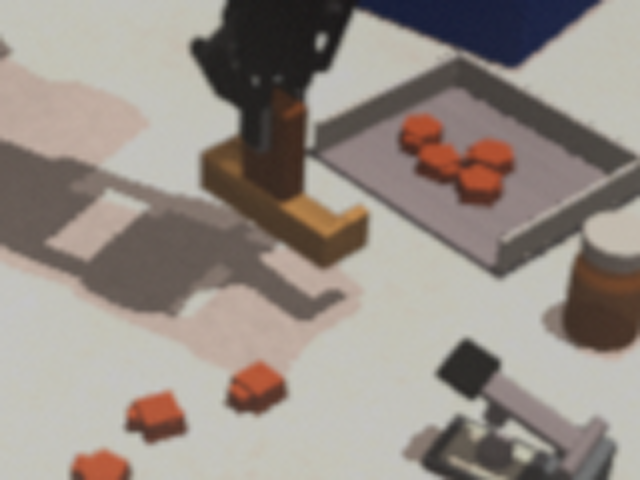

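View pics/d16.png

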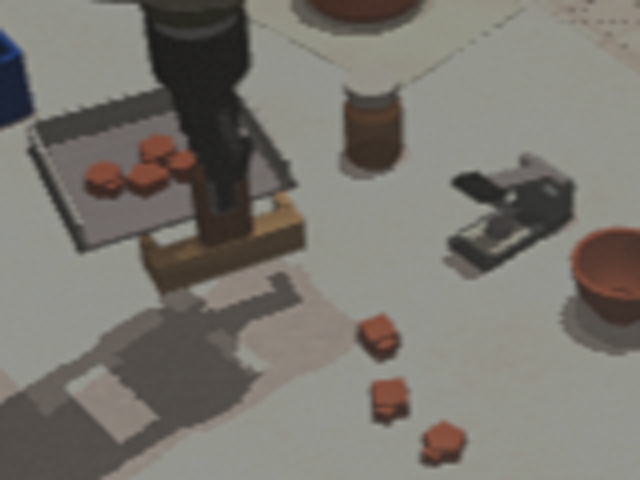

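```bash
python3 -m pendant '[15,-0.1,-0.4,0,0,0,0, 15,-0.16,-0.55,0,0,0,0, 15,-0.16,-0.55,0,0,0,0, 15,-0.16,-0.55,0,0,0,0, 15,-0.16,-0.55,0,0,0,0, 15,-0.16,-0.55,0,0,0,0, 15,-0.16,-0.55,0,0,0,0, 15,-0.16,-0.55,0,0,0,0, 15,-0.16,-0.55,0,0,0,0, 15,-0.16,-0.55,0,0,0,0, 15,-0.1,-0.56,0,0,0,0, 15,0,0,0,0,0,0]'|head -1;python3 to.py .527 -.1425 .0715 79.9; python3 sh.py 17
```

```text
time_s: 29.7
pos [ 0.5278 -0.1428  0.1156] yaw 79.81 tilt [-8.e-04 -1.e-04 -1.e+00] grip 0.0214 F [-0.55 -0.05 -1.47] t 29.7
units [0.02 0.   0.88]
wz units -0.01
scene 303 [0.5359 0.3604] rect [301, 139, 27, 22]
scene 93 [0.5733 0.053 ] rect [258, 201, 13, 10]
scene 110 [ 0.5405 -0.012 ] rect [232, 208, 14, 12]
side 123 [0.5457 0.3609] rect [182, 154, 20, 13]
side 43 [0.4929 0.3753] rect [172, 161, 9, 6]
side 48 [0.5738 0.0547] rect [240, 199, 9, 8]
side 56 [ 0.5374 -0.0084] rect [243, 215, 8, 9]
```

View pics/scene17.png

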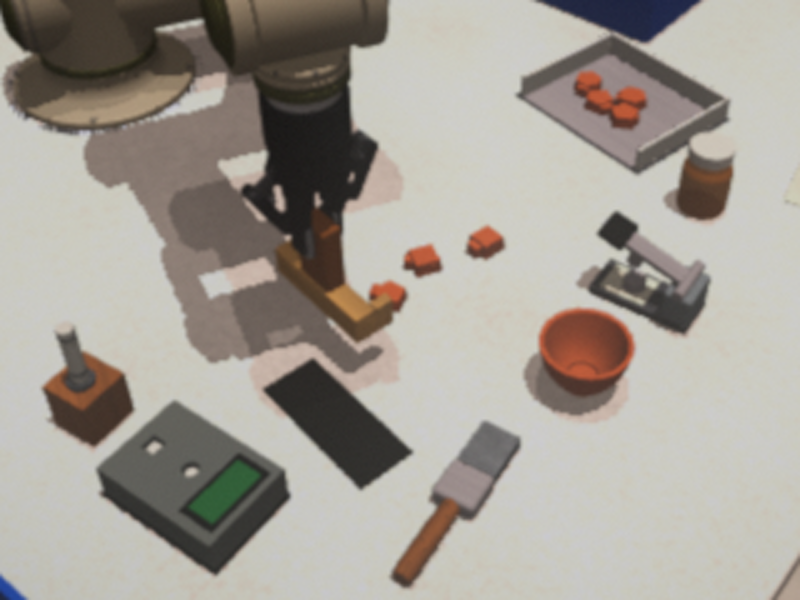

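```bash
python3 -m pendant '[15,0,0,0.3,0,0,0, 15,0,0,0.3,0,0,0, 15,0,0,0.2,0,0,0, 15,0,0,0.08,0,0,0, 15,0,0,0,0,0,0, 15,0,0.15,0,0,0,0, 15,0,0.25,0,0,0,0, 15,0,0.25,0,0,0,0, 15,0,0.25,0,0,0,0, 15,0,0.25,0,0,0,0, 15,0,0.25,0,0,0,0, 15,0,0.25,0,0,0,0]'|head -1; python3 -m pendant '[15,0,0.25,0,0,0,0, 15,0,0.25,0,0,0,0, 15,0,0.25,0,0,0,0, 15,0,0.25,0,0,0,0, 15,0,0.25,0,0,0,0, 15,0,0.25,0,0,0,0, 15,0,0.25,0,0,0,0]'|head -1; python3 to.py; python3 -c "
from h import *; from pc import *
print(pan(observe()['position']))"; python3 sh.py 18
```

```text
time_s: 31.0
time_s: 31.7
pos [0.5574 0.0278 0.0728] yaw 79.94 tilt [-1.e-04 -0.e+00 -1.e+00] grip 0.0209 F [ 0.4  -1.18 -2.67] t 31.7
[-0.32699913  0.06977834]
scene 314 [0.5358 0.3599] rect [300, 139, 28, 22]
side 123 [0.5459 0.3608] rect [182, 154, 20, 13]
side 41 [0.493  0.3752] rect [172, 161, 9, 6]
side 18 [0.5322 0.0854] rect [226, 201, 7, 5]
```

View pics/scene18.png

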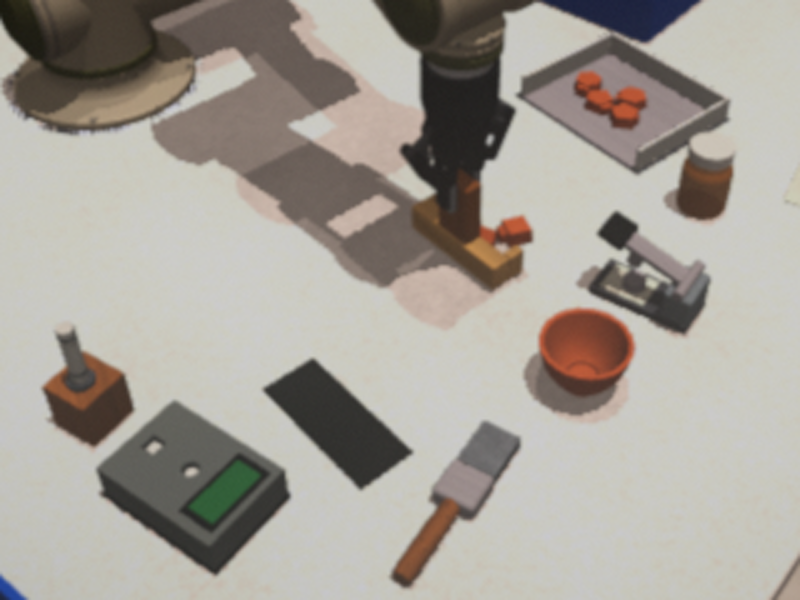

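View pics/side18.png

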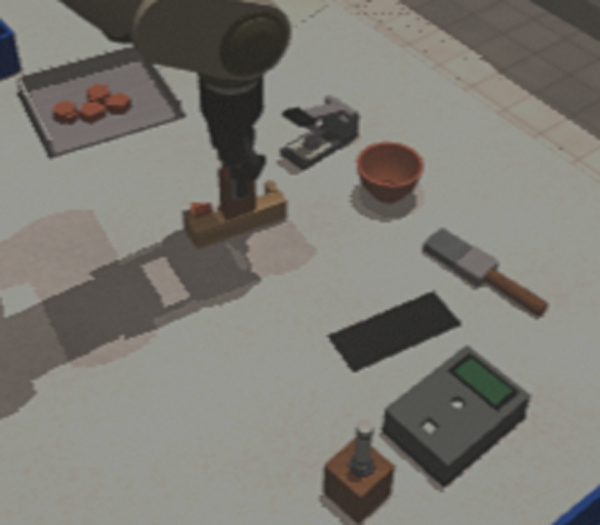

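```bash
python3 -c "
from h import *; from pc import *
g=cam('scene'); p=ray(g,276.5,202.4,.012); print(p,pan(p))"
```

```text
[0.59163463 0.08609308 0.012     ] [-0.26362844  0.09331233]
```

```bash
python3 -m pendant '[15,0,0,0.02,0,0,-0.3, 15,0,0,0,0,0,-0.3, 15,0,0,0,0,0,-0.3, 15,0,0,0,0,0,-0.3, 15,0,0,0,0,0,-0.3, 15,0,0.15,0,0,0,0, 15,0,0.25,0,0,0,0, 15,0,0.25,0,0,0,0, 15,0,0.25,0,0,0,0, 15,0,0.25,0,0,0,0, 15,0,0.25,0,0,0,0, 15,0,0.25,0,0,0,0]'|head -1; python3 to.py; python3 -c "
from h import *; from pc import *
print(pan(observe()['position']))"; python3 sh.py 19
```

```text
time_s: 33.05
pos [0.5543 0.1105 0.0718] yaw 91.95 tilt [-0.  0. -1.] grip 0.0212 F [-0.45 -0.1  -2.25] t 33.05
[-0.2461104   0.05228304]
scene 318 [0.536  0.3597] rect [300, 139, 28, 22]
scene 16 [0.5629 0.1485] rect [278, 185, 7, 4]
scene 55 [0.5926 0.1644] rect [288, 185, 12, 9]
side 127 [0.5459 0.3606] rect [182, 154, 20, 13]
side 43 [0.4929 0.3753] rect [172, 161, 9, 6]
```

View pics/scene19.png

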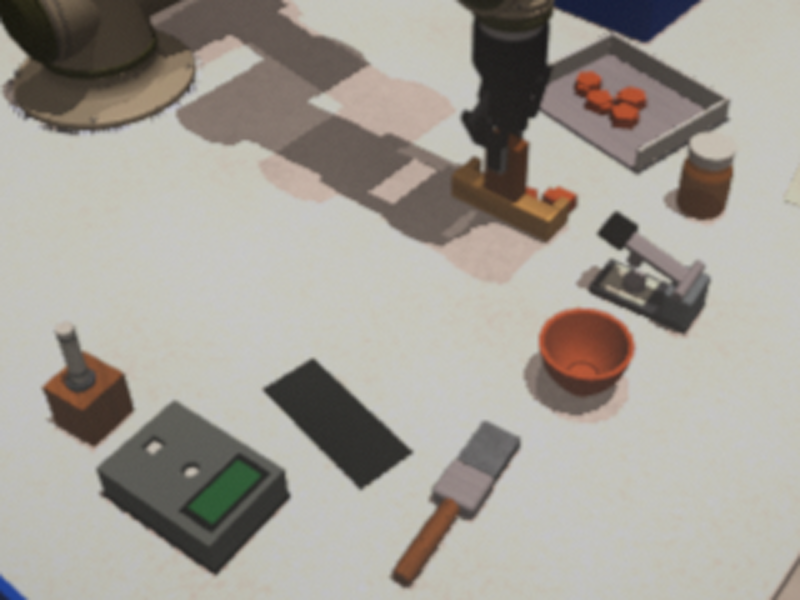

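View pics/side19.png

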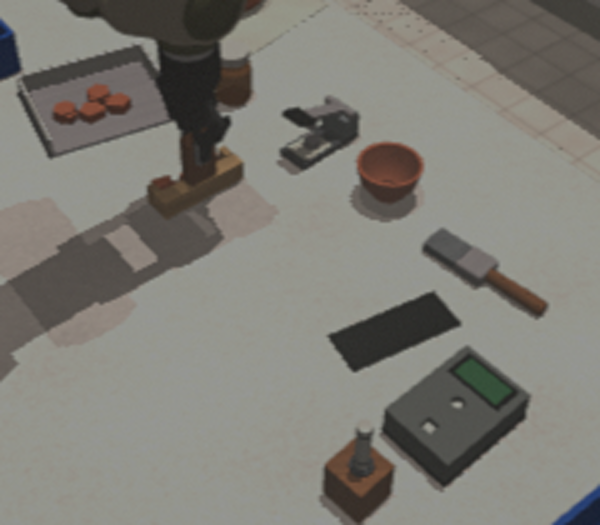

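```bash
python3 -m pendant '[15,0.02,0.2,0,0,0,0, 15,0.02,0.2,0,0,0,0, 15,0.02,0.2,0,0,0,0, 15,0.02,0.2,0,0,0,0, 15,0.02,0.2,0,0,0,0, 15,0,0,0,0,0,0]'|head -1; python3 to.py; python3 -c "
from h import *; from pc import *
print(pan(observe()['position']))
g=cam('scene'); save(g,'s20.png',(200,110,360,230),4)
g=cam('side'); save(g,'d20.png',(150,120,310,240),4)"; python3 sh.py
```

```text
time_s: 33.75
pos [0.5474 0.1605 0.0718] yaw 92.02 tilt [-1.e-04  3.e-04 -1.e+00] grip 0.0211 F [ 0.54  0.04 -1.92] t 33.75
[-0.19816746  0.03671026]
scene 318 [0.536  0.3596] rect [300, 139, 28, 22]
scene 55 [0.585  0.2158] rect [296, 175, 12, 9]
side 126 [0.5454 0.3608] rect [182, 154, 20, 13]
side 43 [0.493 0.375] rect [172, 161, 9, 6]
side 15 [0.5159 0.2026] rect [203, 185, 7, 3]
```

View pics/s20.png

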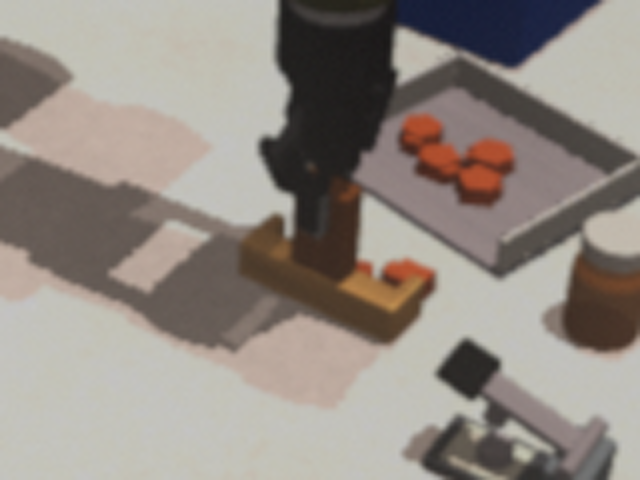

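View pics/d20.png

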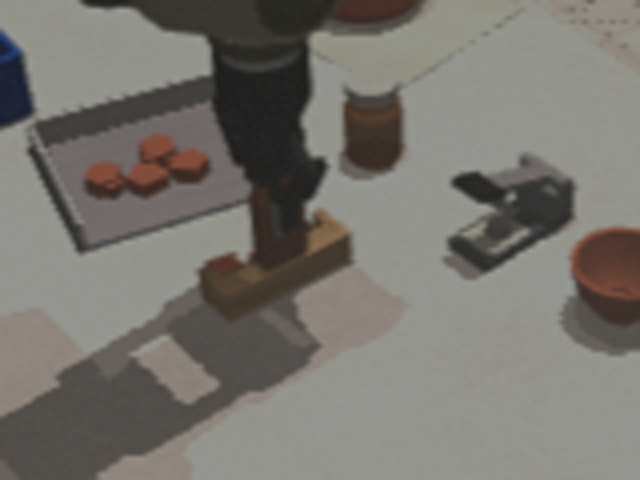

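```bash
python3 -m pendant '[15,0,0.2,0,0,0,0, 15,0,0.2,0,0,0,0, 15,0,0.2,0,0,0,0, 15,0,0.2,0,0,0,0, 15,0,0.2,0,0,0,0, 15,-0.02,0.2,0,0,0,0, 15,-0.02,0.2,0,0,0,0, 15,-0.02,0.2,0,0,0,0, 15,-0.02,0.2,0,0,0,0, 15,-0.02,0.2,0,0,0,0, 15,0,0,0,0,0,0]'|head -1; python3 to.py; python3 -c "
from h import *; from pc import *
print(pan(observe()['position']))
g=cam('scene'); save(g,'s21.png',(200,110,360,230),4)
g=cam('side'); save(g,'d21.png',(150,120,310,240),4)"; python3 sh.py
```

```text
time_s: 35.05
pos [0.5493 0.2606 0.0718] yaw 92.01 tilt [ 2.e-04  5.e-04 -1.e+00] grip 0.021 F [ 0.2  -0.25 -1.83] t 35.05
[-0.0992892   0.02104699]
side 114 [0.5416 0.3628] rect [182, 154, 16, 13]
side 44 [0.4926 0.375 ] rect [172, 161, 9, 6]
side 15 [0.5159 0.3036] rect [189, 170, 6, 3]
```

View pics/s21.png

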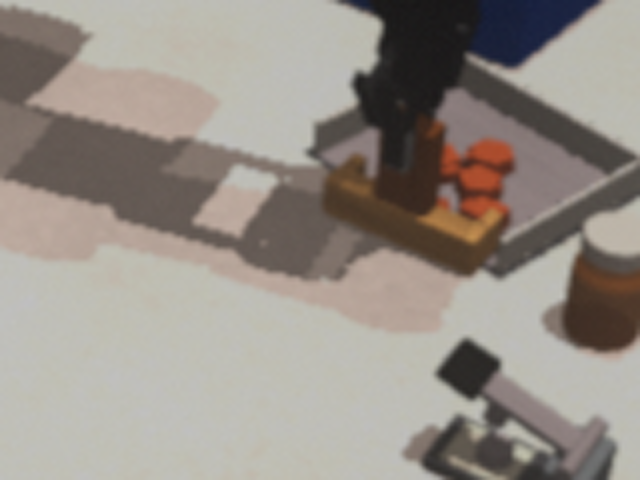

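View pics/d21.png

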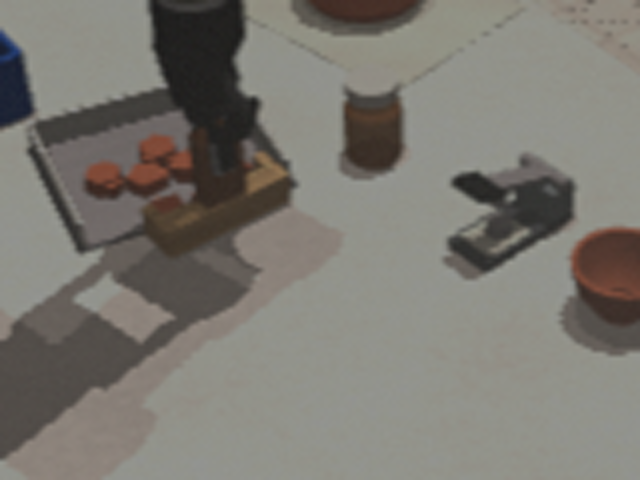

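```bash
python3 -m pendant '[15,0.03,0.2,0,0,0,0, 15,0.03,0.2,0,0,0,0.2, 15,0,0.2,0,0,0,0.3, 15,0,0.15,0,0,0,0.3, 15,0,0.15,0,0,0,0.3, 15,0,0.1,0,0,0,0.3, 15,0,0,0,0,0,0, 15,0,0,0,0,0,0]'|head -4; python3 to.py; python3 -c "
from h import *; from pc import *
print(pan(observe()['position']))
g=cam('scene'); save(g,'s22.png',(200,110,360,230),4)
g=cam('side'); save(g,'d22.png',(150,120,310,240),4)"
```

```text
time_s: 36.05
position: [0.5469, 0.3092, 0.0718]
tool_rot: [[-0.987, 0.16, -0.0], [0.16, 0.987, 0.0], [0.0, 0.0, -1.0]]
ft_force: [-0.3, -0.0, -1.8]
pos [0.5469 0.3092 0.0718] yaw 80.81 tilt [-1.e-04  2.e-04 -1.e+00] grip 0.0212 F [-0.29 -0.01 -1.81] t 36.05
[-0.05181119  0.01014294]
```

View pics/s22.png

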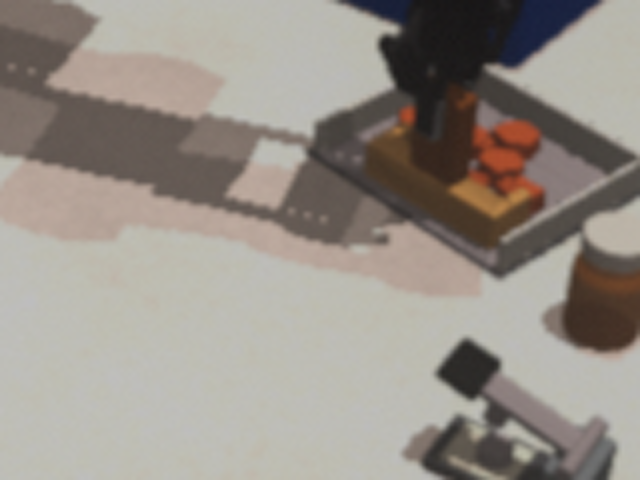

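View pics/d22.png

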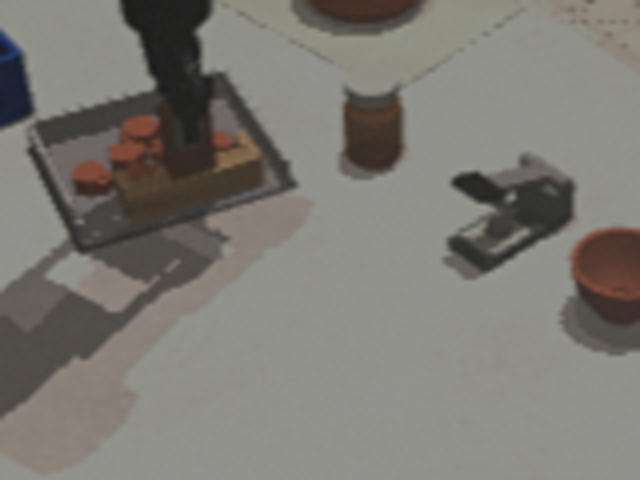

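```bash
python3 -m pendant '[15,0,-0.15,0,0,0,0, 15,0,-0.3,0,0,0,0, 15,0,-0.4,0,0,0,0, 15,0,-0.4,0,0,0,0, 15,0,-0.4,0,0,0,0, 15,0,-0.5,0,0,0,0, 15,0,-0.5,-0.3,0,0,0, 15,0,-0.5,-0.4,0,0,0, 15,0,-0.5,-0.2,0,0,0, 15,0,-0.5,0,0,0,0, 15,0,-0.5,0,0,0,0, 15,0,-0.3,0,0,0,0]'|head -4; python3 to.py .608 -.2205 .118 82; python3 -c "
from h import *; from pc import *
print(pan(observe()['position']))
g=cam('scene'); save(g,'s23.png',(270,120,370,190),6)
g=cam('side'); save(g,'d23.png',(150,130,230,190),8)"
```

```text
time_s: 37.35
position: [0.5064, 0.0625, 0.117]
tool_rot: [[-0.987, 0.163, 0.0], [0.163, 0.987, -0.0], [-0.0, -0.0, -1.0]]
ft_force: [0.5, 0.5, -1.4]
pos [0.5064 0.0625 0.117 ] yaw 80.64 tilt [ 1.e-04 -3.e-04 -1.e+00] grip 0.0211 F [ 0.48  0.53 -1.36] t 37.35
units [-2.92 -5.25 -0.02]
wz units -0.17
[-0.30182839  0.01358735]
```

View pics/s23.png

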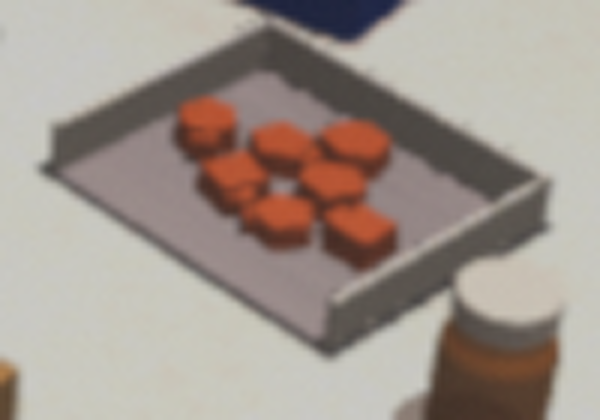

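View pics/d23.png

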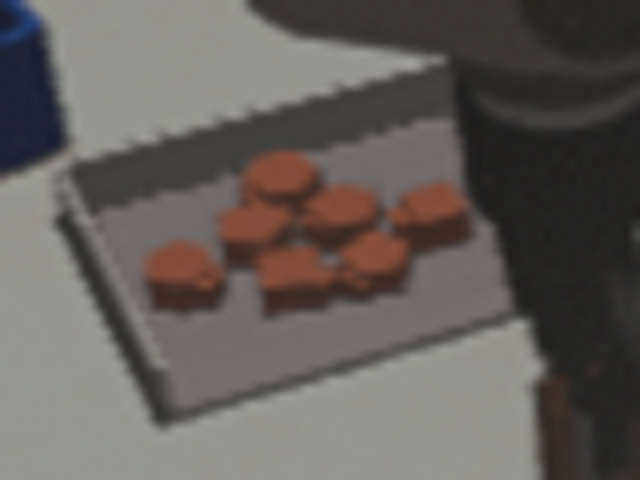

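```bash
python3 - <<'E'
from h import *; from pc import *
g=cam("scene")
for u,v in [(207,125),(282,147),(355,146),(233,180),(333,188),(279,221),(360,235)]: print(pan(ray(g,u/6+270,v/6+120,.012)).round(3))
print("mouth corner",pan(ray(g,330/6+270,352/6+120,0)),pan(ray(g,46/6+270,170/6+120,0)))
E
```

```text
[ 0.008 -0.063]
[ 0.023 -0.023]
[0.054 0.002]
[-0.018 -0.019]
[0.016 0.02 ]
[-0.027  0.021]
[-0.004  0.056]
mouth corner [-0.07440669  0.10076583] [-0.07416773 -0.10000669]
```

```bash
python3 -m pendant '[15,-0.27,-0.48,0,0,0,0, 15,-0.27,-0.48,0,0,0,0, 15,-0.27,-0.48,0,0,0,0, 15,-0.27,-0.48,0,0,0,0, 15,-0.27,-0.48,0,0,0,0, 15,-0.27,-0.48,0,0,0,0, 15,-0.27,-0.48,0,0,0,0, 15,-0.27,-0.48,0,0,0,0, 15,-0.27,-0.48,0,0,0,0, 15,-0.27,-0.48,0,0,0,0, 15,-0.22,-0.45,0,0,0,0, 15,0,0,0,0,0,0]'|head -1; python3 to.py .6085 -.2205 .0715 81
```

```text
time_s: 38.7
pos [ 0.6099 -0.2198  0.1162] yaw 80.65 tilt [ 5.e-04 -7.e-04 -1.e+00] grip 0.0211 F [ 0.87  0.68 -2.74] t 38.7
units [ 0.03 -0.02  0.89]
wz units -0.04
```

```bash
python3 -m pendant '[15,0.03,-0.02,0.3,0,0,-0.04, 15,0,0,0.3,0,0,0, 15,0,0,0.2,0,0,0, 15,0,0,0.07,0,0,0, 15,0,0,0.03,0,0,0, 15,0,0,0,0,0,0, 15,0,0,0,0,0,0]'; python3 to.py .6085 -.2205 .0702 81; python3 -c "
from h import *
g=cam('scene'); save(g,'s24.png',(160,190,280,320),5)"
```

```text
time_s: 39.4
position: [0.6078, -0.2186, 0.0725]
tool_rot: [[-0.988, 0.155, 0.001], [0.155, 0.988, -0.001], [-0.001, -0.0, -1.0]]
ft_force: [0.4, 0.4, -2.0]
grip_width: 0.0212
pos [ 0.6078 -0.2186  0.0725] yaw 81.07 tilt [ 1.e-03 -6.e-04 -1.e+00] grip 0.0212 F [ 0.43  0.37 -2.03] t 39.4
units [-0.02 -0.03  0.05]
wz units 0.01
```

View pics/s24.png

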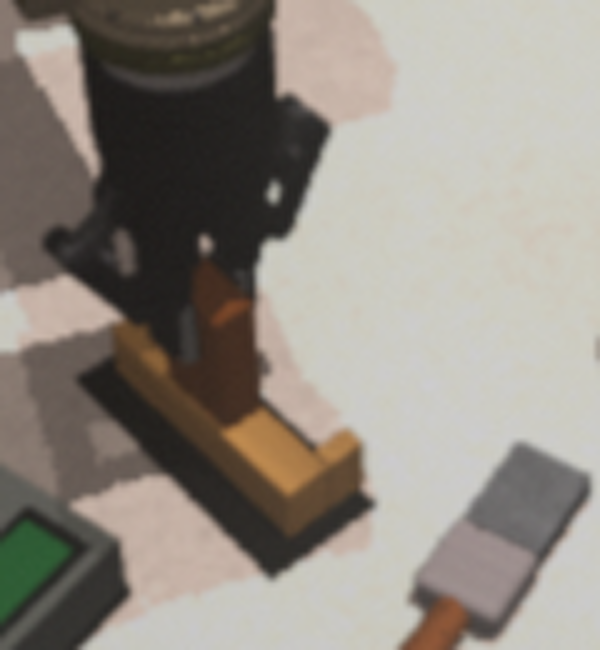

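```bash
python3 -m pendant '[15,0,-0.04,0.03,0,0,0, 15,0,0,0.02,0,0,0, 15,0,0,0,0,0,0, 30,0,0,0,0,0,0, 60,0,0,0,0,0,0, 85,0,0,0,0,0,0, 85,0,0,0,0,0,0, 85,0,0,-0.3,0,0,0, 85,0,0,-0.5,0,0,0, 85,0,0,-0.5,0,0,0, 85,0,0,-0.5,0,0,0, 85,0,0,-0.3,0,0,0]'; python3 meas.py | grep -E "handle|blade|styl|stand"; python3 to.py .4363 -.356 .16 90; python3 -c "
from h import *
g=cam('scene'); save(g,'s25.png',(70,190,280,320),3.5)"
```

```text
time_s: 40.65
position: [0.6075, -0.2207, 0.1766]
tool_rot: [[-0.988, 0.155, 0.002], [0.155, 0.988, -0.001], [-0.003, -0.001, -1.0]]
ft_force: [0.7, -0.7, 0.9]
grip_width: 0.0847
stand [ 0.44299971 -0.3570094   0.052     ]
scene stand 411 c [ 0.4353 -0.3549] sz [0.0529 0.0521] ang 7.2 mean [ 0.4412 -0.3577  0.0528] med z 0.0531
scene styl 172 c [ 0.4368 -0.3578] sz [0.0156 0.0156] ang 5.0 mean [ 0.4397 -0.3588  0.1004] med z 0.1016
scene handletop 178 c [ 0.6088 -0.2224] sz [0.0224 0.0437] ang 79.8 mean [ 0.6106 -0.2238  0.1055] med z 0.1058
scene handle 487 c [ 0.6091 -0.2229] sz [0.0229 0.0445] ang 81.3 mean [ 0.6147 -0.2274  0.0848] med z 0.0885
scene blade 709 c [ 0.61   -0.2162] sz [0.0446 0.1328] ang 84.5 mean [ 0.6263 -0.2271  0.0264] med z 0.031
scene bladetop 382 c [ 0.6103 -0.2128] sz [0.0444 0.1317] ang 81.2 mean [ 0.6247 -0.2244  0.0327] med z 0.0328
stand [ 0.43585199 -0.35512948  0.052     ]
side stand 333 c [ 0.4353 -0.3545] sz [0.0511 0.0513] ang 6.7 mean [ 0.4305 -0.3585  0.052 ] med z 0.052
side styl 116 c [ 0.4351 -0.3566] sz [0.016  0.0151] ang 87.6 mean [ 0.433  -0.3596  0.1002] med z 0.1021
side handletop 101 c [ 0.6092 -0.2225] sz [0.0225 0.045 ] ang 81.8 mean [ 0.6078 -0.223   0.104 ] med z 0.104
side handle 315 c [ 0.6084 -0.2231] sz [0.0243 0.0462] ang 81.1 mean [ 0.6036 -0.2265  0.0828] med z 0.0867
side blade 518 c [ 0.6044 -0.2492] sz [0.1188 0.1327] ang 81.9 mean [ 0.6009 -0.2248  0.026 ] med z 0.0295
side bladetop 254 c [ 0.6093 -0.2127] sz [0.0452 0.1321] ang 81.9 mean [ 0.6049 -0.2196  0.0316] med z 0.0316
pos [ 0.6079 -0.2209  0.1767] yaw 81.07 tilt [ 0.004  -0.0023 -1.    ] grip 0.0851 F [ 0.32 -0.01  0.24] t 40.75
units [ 2.97 -3.2   0.33]
wz units -1.12
```

View pics/s25.png

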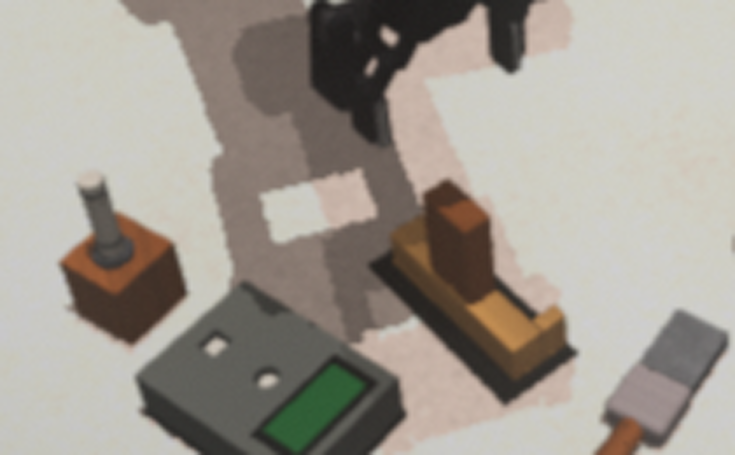

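```bash
python3 -m pendant '[85,0.3,-0.3,0,0,0,-0.37, 85,0.3,-0.3,0,0,0,-0.37, 85,0.3,-0.3,0,0,0,-0.38, 85,0.3,-0.3,0,0,0,0, 85,0.3,-0.3,0,0,0,0, 85,0.3,-0.3,0,0,0,0, 85,0.3,-0.3,0,0,0,0, 85,0.3,-0.3,0,0,0,0, 85,0.3,-0.3,0,0,0,0, 85,0,0,0,0,0,0]'|head -1; python3 to.py .436 -.3565 .0736 90
```

```text
time_s: 41.8
pos [ 0.4661 -0.3518  0.1729] yaw 89.87 tilt [-0.0019  0.0016 -1.    ] grip 0.085 F [0.18 1.07 0.28] t 41.8
units [ 0.6  -0.1   1.99]
wz units -0.02
```

```bash
python3 -m pendant '[85,0.3,-0.1,0,0,0,0, 85,0.3,0,0,0,0,0, 85,0,0,0.4,0,0,0, 85,0,0,0.4,0,0,0, 85,0,0,0.4,0,0,0, 85,0,0,0.4,0,0,0, 85,0,0,0.39,0,0,0, 85,0,0,0,0,0,0]'|head -2; python3 to.py .436 -.3565 .0736 90
```

```text
time_s: 42.6
position: [0.4366, -0.354, 0.0723]
pos [ 0.4366 -0.354   0.0723] yaw 90.06 tilt [-0.0036  0.0044 -1.    ] grip 0.0852 F [-0.22  0.4   1.33] t 42.6
units [ 0.01 -0.05 -0.03]
wz units 0.01
```

```bash
python3 -m pendant '[60,0.01,-0.03,-0.01,0,0,0, 30,0,0,0,0,0,0, 10,0,0,0,0,0,0, 8,0,0,0,0,0,0, 8,0,0,0,0,0,0, 8,0,0,0,0,0,0, 8,0,0,0,0,0,0]' 60 | sed -n 2p; python3 to.py; python3 -m pendant '[8,0,0,-0.3,0,0,0, 8,0,0,-0.4,0,0,0, 8,0,0,-0.4,0,0,0, 8,0,0,-0.5,0,0,0, 8,0,0,0,0,0,0, 8,0,0,0,0,0,0]'|sed -n 2p; python3 to.py
python3 - <<'E'
from h import *
p=observe()["position"]
g=cam("scene"); save(g,"s26.png",(50,200,180,310),5)
print([((proj(g,p+[0,0,-.0666])-(50,200))*5).round(0)])
d=cam("side"); save(d,"d26.png",(240,210,370,320),5)
print([((proj(d,p+[0,0,-.0666])-(240,210))*5).round(0)])
E
```

```text
position: [0.4373, -0.3571, 0.0756]
pos [ 0.4373 -0.3571  0.0756] yaw 90.02 tilt [ 2.e-04 -2.e-04 -1.e+00] grip 0.0147 F [0.81 0.85 3.02] t 43.3
position: [0.4372, -0.357, 0.1551]
pos [ 0.4372 -0.357   0.1551] yaw 90.02 tilt [ 0.e+00 -1.e-04 -1.e+00] grip 0.0146 F [ 0.16  0.14 -0.45] t 43.9
[array([244., 258.])]
[array([278., 440.])]
```

View pics/s26.png

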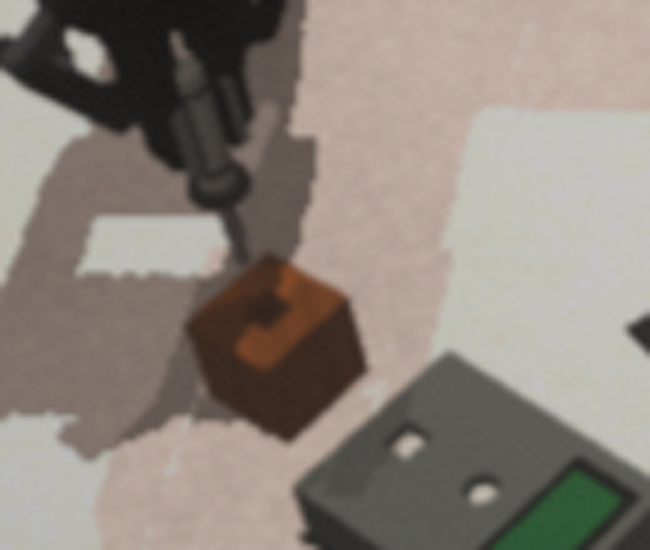

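View pics/d26.png

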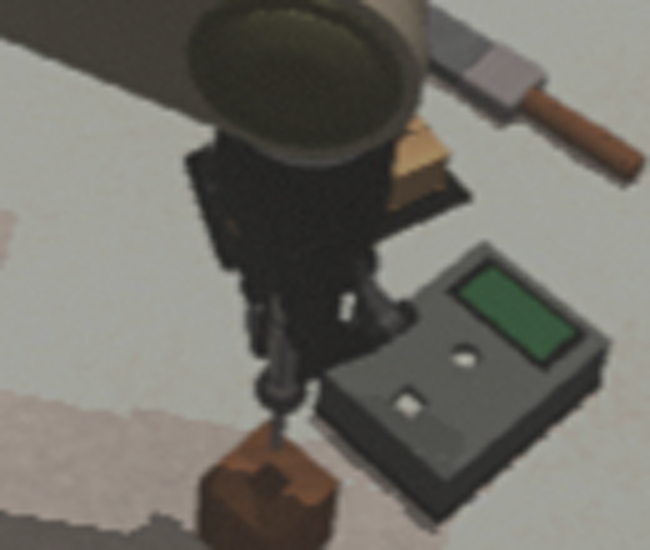

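```bash
python3 -m pendant '[8,-0.3,0,0,0,0,0, 8,-0.4,0,0,0,0,0, 8,-0.4,0,0,0,0,0, 8,-0.4,0,0,0,0,0, 8,-0.37,0,0,0,0,0, 8,0,0,0.35,0,0,0, 8,0,0,0.35,0,0,0, 8,0,0,0,0,0,0]'|head -2; python3 to.py .531 -.3567 .1186 90
python3 - <<'E'
from h import *; from pc import *
g=cam("scene"); save(g,"s27.png",(80,210,180,310),6)
d=cam("side"); save(d,"d27.png",(270,220,370,320),6)
for c,o in((g,(80,210)),(d,(270,220))):
  for z in(.0505,.036): print(((proj(c,(.5300,-.3572,z))-o)*6).round(0))
E
python3 sh.py
```

```text
time_s: 44.8
position: [0.5297, -0.356, 0.1167]
pos [ 0.5297 -0.356   0.1167] yaw 90.02 tilt [-0.005   0.0048 -1.    ] grip 0.0149 F [ 0.82  0.31 -0.42] t 44.8
units [-0.03 -0.01 -0.04]
wz units 0.0
[299. 447.]
[306. 473.]
[314. 405.]
[311. 424.]
side 227 [0.5398 0.3739] rect [178, 149, 21, 20]
side 26 [0.591  0.3537] rect [199, 154, 8, 6]
side 46 [0.483  0.3818] rect [169, 160, 9, 8]
```

View pics/s27.png

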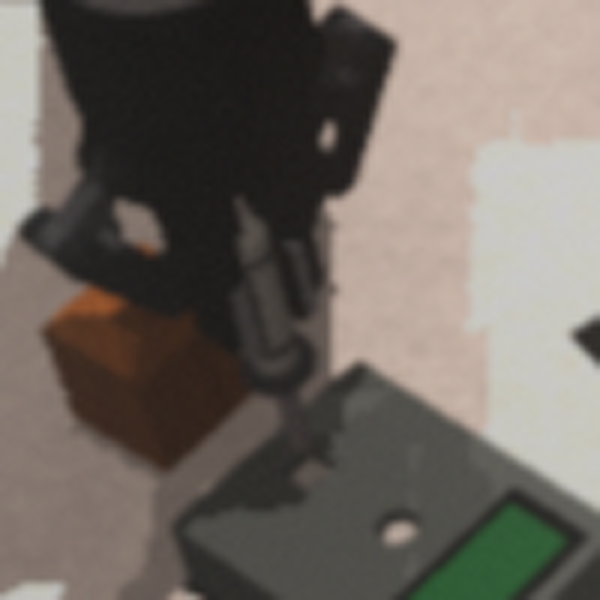

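View pics/d27.png

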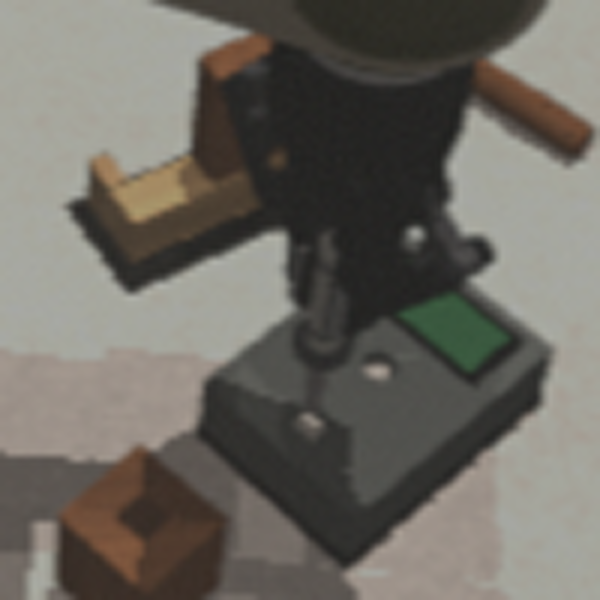

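```bash
python3 -c "
from h import *
g=cam('scene'); save(g,'s28.png',(200,110,380,230),4)"; python3 -m pendant '[8,-0.03,-0.01,0,0,0,0, 8,0,0,0.1,0,0,0, 8,0,0,0,0,0,0]'|sed -n 2,4p
```

```text
position: [0.5321, -0.3574, 0.1147]
tool_rot: [[-1.0, -0.0, -0.001], [-0.0, 1.0, 0.001], [0.001, 0.001, -1.0]]
ft_force: [-0.5, -0.2, -0.7]
```

View pics/s28.png

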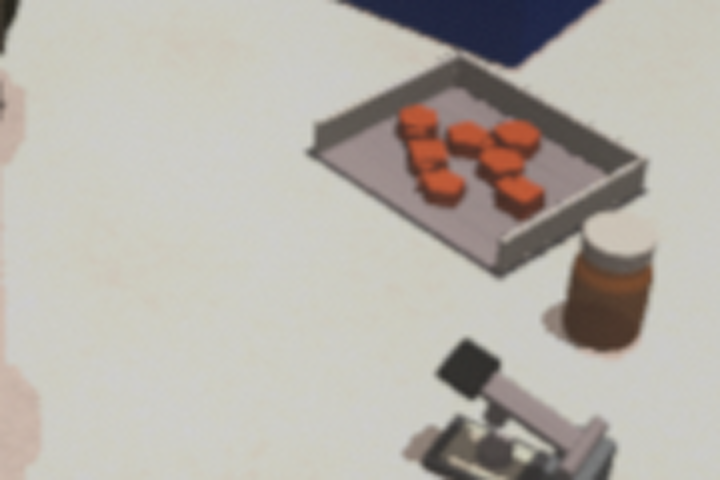

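```bash
python3 - <<'E'
from h import *; from pc import *
g=cam("scene"); print([pan(ray(g,u/4+200,v/4+110,.012)).round(3) for u,v in [(441,185),(428,155),(519,194),(417,122)]])
print("mouth",pan(ray(g,499/4+200,274/4+110,0)),pan(ray(g,310/4+200,153/4+110,0)))
E
```

```text
[array([-0.039,  0.007]), array([-0.018, -0.027]), array([-0.002,  0.053]), array([ 0.009, -0.064])]
mouth [-0.07438294  0.0997687 ] [-0.07425601 -0.10068102]
```

```bash
python3 -m pendant '[8,0,0,0.15,0,0,0, 8,0,0,0.08,0,0,0, 8,0,0,0.06,0,0,0, 8,0,0,0.05,0,0,0, 8,0,0,0,0,0,0]'|sed -n 2,4p;  python3 -m pendant '[8,0,0,0.04,0,0,0, 8,0,0,0.03,0,0,0, 8,0,0,0,0,0,0, 8,0,0,0,0,0,0]'|sed -n 2,4p
```

```text
position: [0.5322, -0.3575, 0.0982]
tool_rot: [[-1.0, -0.0, -0.0], [-0.0, 1.0, 0.0], [0.0, 0.0, -1.0]]
ft_force: [-0.2, 0.3, 2.5]
position: [0.5325, -0.3577, 0.0962]
tool_rot: [[-1.0, -0.0, 0.001], [-0.0, 1.0, -0.001], [-0.001, -0.001, -1.0]]
ft_force: [-1.8, 2.3, 10.4]
```

```bash
python3 -m pendant '[8,0,0,0.04,0,0,0, 8,0,0,0.03,0,0,0, 8,0,0,0,0,0,0, 8,0,0,0,0,0,0, 8,0,0,0,0,0,0]'|sed -n 2,4p; python3 -m pendant '[8,0,0,-0.2,0,0,0, 8,0,0,-0.4,0,0,0, 8,0,0,-0.4,0,0,0, 8,0,0,-0.3,0,0,0, 8,0,0,0,0,0,0]'|sed -n 2,4p; python3 to.py .4371 -.3567 .14 90
```

```text
position: [0.5331, -0.358, 0.0954]
tool_rot: [[-1.0, -0.001, 0.004], [-0.001, 1.0, -0.003], [-0.004, -0.003, -1.0]]
ft_force: [-4.3, 5.9, 26.3]
position: [0.533, -0.3583, 0.1583]
tool_rot: [[-1.0, -0.0, 0.003], [-0.0, 1.0, -0.003], [-0.003, -0.003, -1.0]]
ft_force: [0.0, -0.5, -0.8]
pos [ 0.533  -0.3583  0.1583] yaw 90.02 tilt [ 0.0031 -0.0032 -1.    ] grip 0.0146 F [ 0.02 -0.52 -0.76] t 47.3
units [1.92 0.03 0.36]
wz units 0.0
```

```bash
python3 -m pendant '[8,0.3,0.02,0,0,0,0, 8,0.4,0,0,0,0,0, 8,0.4,0,0,0,0,0, 8,0.4,0,0,0,0,0, 8,0.42,0,0,0,0,0, 8,0,0,0.3,0,0,0, 8,0,0,0,0,0,0, 8,0,0,0,0,0,0]'|head -1; python3 to.py .4371 -.3567 .0766 90
python3 - <<'E'
from h import *
g=cam("scene"); save(g,"s29.png",(60,210,160,300),6)
d=cam("side"); save(d,"d29.png",(250,240,350,330),6)
E
```

```text
time_s: 48.1
pos [ 0.4363 -0.3565  0.1408] yaw 90.03 tilt [-7.e-04  9.e-04 -1.e+00] grip 0.0148 F [ 0.04  0.45 -0.73] t 48.1
units [-0.02 -0.01  1.28]
wz units 0.0
```

View pics/s29.png

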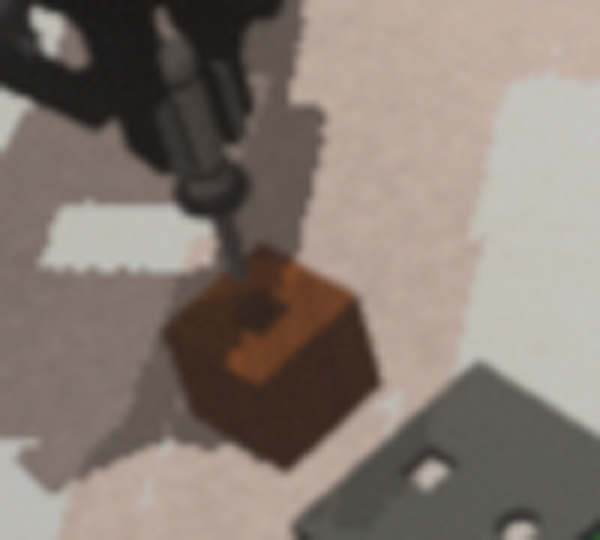

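View pics/d29.png

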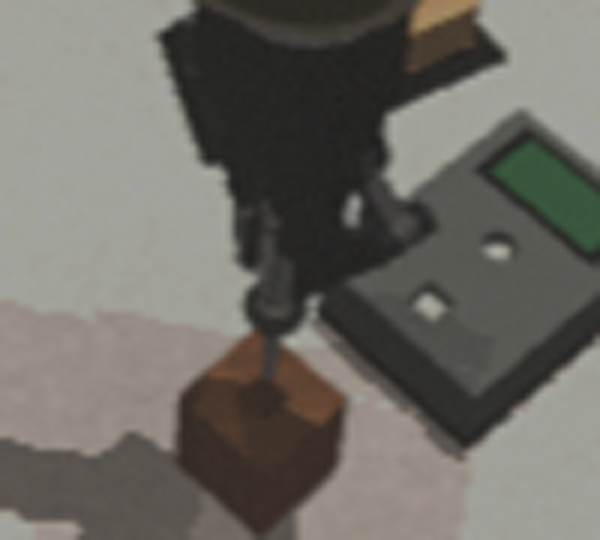

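```bash
python3 -m pendant '[8,-0.02,0,0.3,0,0,0, 8,0,0,0.3,0,0,0, 8,0,0,0.3,0,0,0, 8,0,0,0.3,0,0,0, 8,0,0,0.05,0,0,0, 8,0,0,0,0,0,0, 20,0,0,0,0,0,0, 40,0,0,0,0,0,0, 60,0,0,0,0,0,0, 85,0,0,0,0,0,0, 85,0,0,0,0,0,0, 85,0,0,0,0,0,0]'|sed -n 1,4p; python3 -m pendant '[85,0,0,-0.4,0,0,0, 85,0,0,-0.5,0,0,0, 85,0,0,-0.5,0,0,0, 85,0,0,-0.5,0,0,0, 85,0,0,-0.5,0,0,0, 85,0,0,0,0,0,0]'|sed -n 2p; python3 meas.py | grep -E "styl|stand|padtop|stamp"; python3 -c "
from h import *
g=cam('scene'); save(g,'s30.png',(60,190,280,320),3.5)
save(g,'s30b.png',(270,170,370,240),6)"
```

```text
time_s: 49.4
position: [0.4373, -0.3567, 0.0789]
tool_rot: [[-1.0, -0.0, 0.0], [-0.0, 1.0, -0.0], [-0.0, -0.0, -1.0]]
ft_force: [0.5, -0.1, -0.9]
position: [0.4381, -0.3575, 0.2021]
stand [ 0.44299971 -0.3570094   0.052     ]
scene stand 406 c [ 0.435  -0.3553] sz [0.0532 0.0524] ang 7.2 mean [ 0.4413 -0.3576  0.0528] med z 0.0531
scene styl 172 c [ 0.4379 -0.3588] sz [0.016  0.0146] ang 32.0 mean [ 0.4402 -0.3599  0.0999] med z 0.1012
stamp [0.75435724 0.09281133 0.02      ]
scene stamp 1151 c [0.748  0.0894] sz [0.111  0.0695] ang 4.3 mean [0.7502 0.0911 0.0388] med z 0.0385
scene padtop 231 c [0.7232 0.0938] sz [0.0611 0.0418] ang 6.0 mean [0.7171 0.0912 0.076 ] med z 0.0771
stand [ 0.43585199 -0.35512948  0.052     ]
side stand 336 c [ 0.4353 -0.3546] sz [0.0512 0.051 ] ang 6.7 mean [ 0.4309 -0.3583  0.0519] med z 0.0519
side styl 112 c [ 0.4348 -0.3584] sz [0.0142 0.0158] ang 9.5 mean [ 0.4332 -0.3604  0.1015] med z 0.104
stamp [0.73321029 0.07771332 0.02      ]
stamp few
padtop few
```

View pics/s30.png

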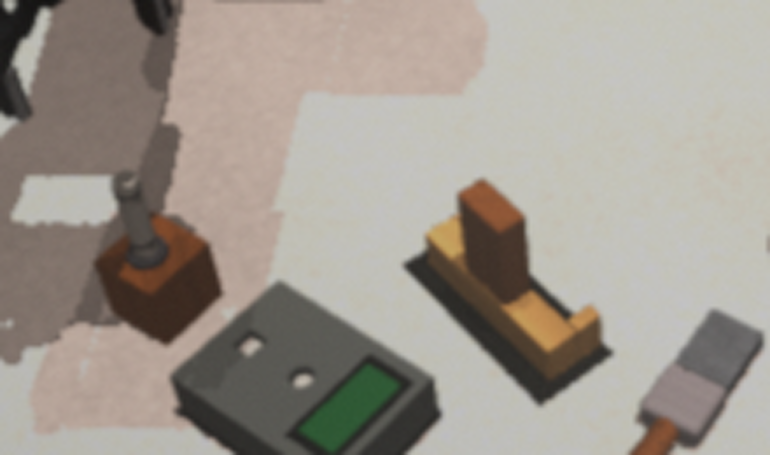

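View pics/s30b.png

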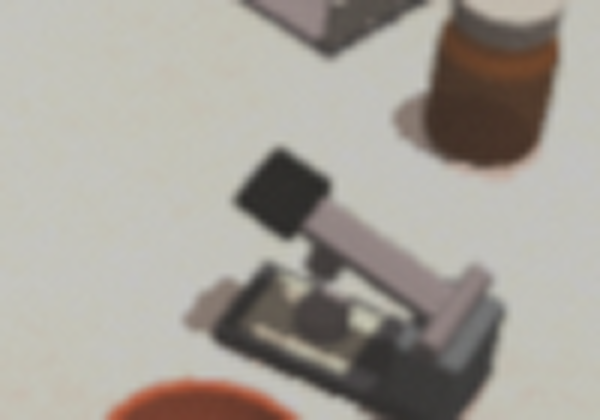

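```bash
python3 - <<'E'
from h import *
g=cam("scene"); print(ray(g,283/6+270,193/6+170,.079))
W=cloud(g)
f=g["frame"].astype(int)
m=(f.max(-1)<70)&(W[...,2]>.062)&(W[...,2]<.095)&(np.hypot(W[...,0]-.71,W[...,1]-.088)<.05)
P=W[m]; print(len(P),P.mean(0),cv2.minAreaRect(P[:,:2].astype(np.float32)))
d=cam("side"); save(d,"d31.png",(240,140,320,210),8)
E
python3 to.py .706 .089 .15
```

```text
[0.71096245 0.08893213 0.079     ]
112 [0.70973327 0.08872636 0.07904898] ((0.7093555331230164, 0.09060733765363693), (0.023487873375415802, 0.03655625134706497), 5.407553672790527)
pos [ 0.437  -0.3563  0.1977] yaw 90.02 tilt [-0.0014  0.0017 -1.    ] grip 0.0853 F [-0.03  0.15 -0.07] t 50.25
units [-5.38  8.9   0.96]
```

View pics/d31.png

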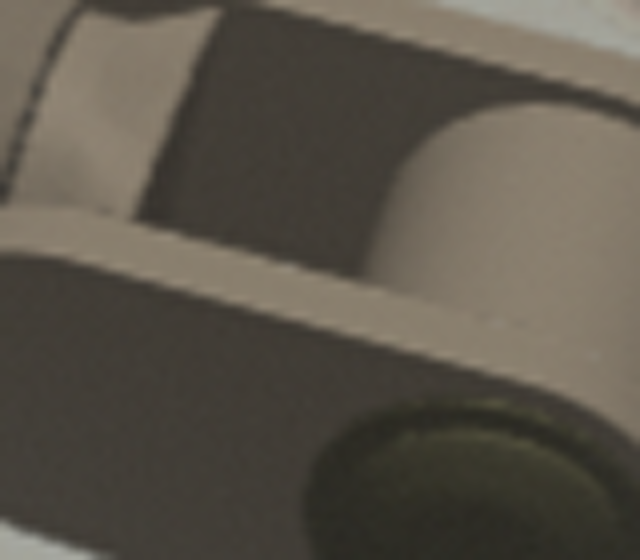

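```bash
python3 -m pendant '[60,-0.3,0.5,0,0,0,0, 30,-0.3,0.5,0,0,0,0, 0,-0.3,0.5,0,0,0,0, 0,-0.3,0.5,0,0,0,0, 0,-0.3,0.5,0,0,0,0, 0,-0.3,0.5,0,0,0,0, 0,-0.3,0.5,0,0,0,0, 0,-0.3,0.5,0,0,0,0, 0,-0.3,0.5,0,0,0,0, 0,-0.3,0.5,0,0,0,0, 0,-0.3,0.5,0,0,0,0, 0,-0.3,0.5,0,0,0,0]'|head -2; python3 -m pendant '[0,-0.3,0.5,0,0,0,0, 0,-0.3,0.5,0.1,0,0,0, 0,-0.3,0.5,0.2,0,0,0, 0,-0.3,0.5,0.2,0,0,0, 0,-0.3,0.5,0.2,0,0,0, 0,-0.2,0.4,0.2,0,0,0, 0,0,0,0,0,0,0, 0,0,0,0,0,0,0]'|head -2;python3 to.py .706 .089 .11 90; python3 -c "
from h import *
g=cam('scene'); save(g,'s32.png',(270,130,370,240),5)
g=cam('side'); save(g,'d32.png',(220,120,330,220),5)
print(observe()['q'])"
```

```text
time_s: 51.45
position: [0.6175, -0.0554, 0.1977]
time_s: 52.25
position: [0.7018, 0.0884, 0.1528]
pos [0.7018 0.0884 0.1528] yaw 90.05 tilt [-1.9e-03 -2.0e-04 -1.0e+00] grip 0.0001 F [ 0.28 -0.1   0.4 ] t 52.25
units [-0.09  0.01  0.86]
wz units 0.01
[-2.45286928e+00  4.11293086e+01  5.21802001e+01 -1.57946615e-02
  8.66872203e+01 -9.24200734e+01]
```

View pics/s32.png

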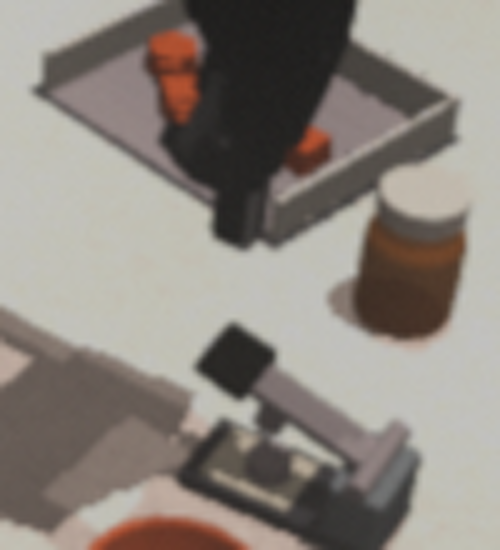

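View pics/d32.png

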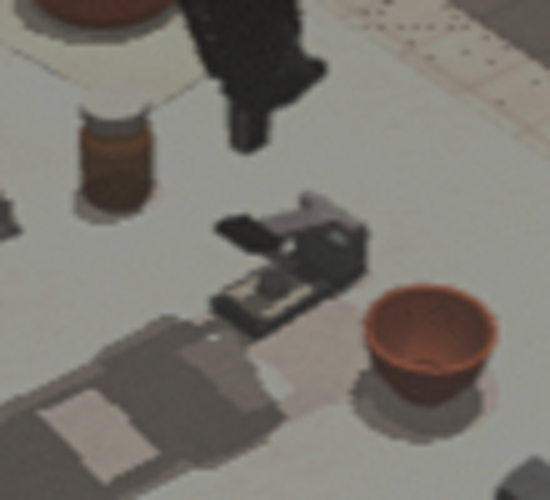

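```bash
python3 -c "
from h import *
g=cam('side'); print(ray(g,269.6,166.6,.079))"; python3 -m pendant '[0,-0.1,0.01,0.3,0,0,0, 0,0,0,0.4,0,0,0, 0,0,0,0.4,0,0,0, 0,0,0,0.2,0,0,0, 0,0,0,0,0,0,0]'|sed -n 2,4p;python3 to.py .706 .089 .085 90
```

```text
[0.70338147 0.08782859 0.079     ]
position: [0.7064, 0.0886, 0.0868]
tool_rot: [[-1.0, 0.0, -0.003], [0.0, 1.0, 0.0], [0.003, 0.0, -1.0]]
ft_force: [0.3, 0.1, 0.2]
pos [0.7064 0.0886 0.0868] yaw 89.99 tilt [-3.3e-03  1.0e-04 -1.0e+00] grip -0.0003 F [0.34 0.11 0.16] t 52.9
units [0.01 0.01 0.04]
wz units -0.0
```

```bash
python3 -m pendant '[0,0,0,0.15,0,0,0, 0,0,0,0.15,0,0,0, 0,0,0,0.15,0,0,0, 0,0,0,0.12,0,0,0, 0,0,0,0,0,0,0]'|sed -n 2,4p; python3 -m pendant '[0,0,0,0.06,0,0,0, 0,0,0,0.04,0,0,0, 0,0,0,0.02,0,0,0, 0,0,0,0,0,0,0, 0,0,0,0,0,0,0]'|sed -n 2,4p
```

```text
position: [0.7067, 0.0889, 0.0603]
tool_rot: [[-1.0, -0.0, -0.001], [-0.0, 1.0, -0.0], [0.001, -0.0, -1.0]]
ft_force: [-3.2, 0.0, 7.0]
position: [0.7066, 0.0889, 0.0553]
tool_rot: [[-1.0, -0.0, -0.001], [-0.0, 1.0, -0.0], [0.001, -0.0, -1.0]]
ft_force: [-4.9, -0.7, 8.3]
```

```bash
python3 -m pendant '[0,0,0,0.04,0,0,0, 0,0,0,0.03,0,0,0, 0,0,0,0,0,0,0, 0,0,0,0,0,0,0]'|sed -n 2,4p
```

```text
position: [0.7067, 0.0889, 0.0537]
tool_rot: [[-1.0, -0.001, 0.001], [-0.001, 1.0, -0.001], [-0.001, -0.001, -1.0]]
ft_force: [-10.6, -0.9, 18.7]
```

```bash
python3 -m pendant '[0,0,0,0.02,0,0,0, 0,0,0,0,0,0,0, 0,0,0,0,0,0,0]'|sed -n 2,4p; python3 -c "
from h import *
g=cam('side'); save(g,'d33.png',(220,120,330,220),5)"
```

```text
position: [0.7068, 0.0889, 0.0536]
tool_rot: [[-1.0, -0.001, 0.001], [-0.001, 1.0, -0.001], [-0.001, -0.001, -1.0]]
ft_force: [-12.8, -1.5, 23.3]
```

View pics/d33.png

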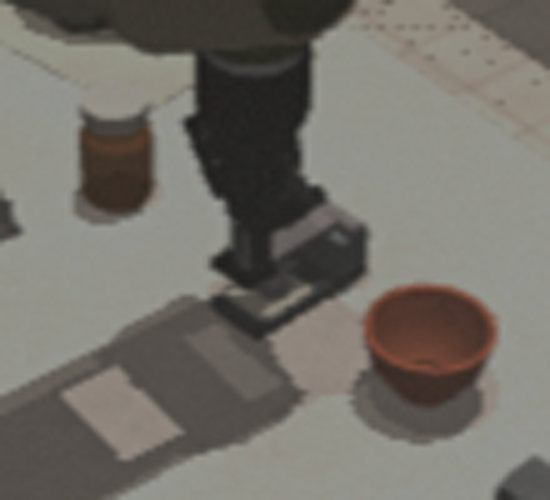

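Lever lies level at its stop. Retreat straight up and away to view everything.

```bash
python3 -m pendant '[0,0,0,-0.2,0,0,0, 0,0,0,-0.3,0,0,0, 0,0,0,-0.4,0,0,0, 0,0,0,-0.5,0,0,0, 0,0,0,-0.5,0,0,0, 0,0,0,-0.5,0,0,0, 0,0.5,0,-0.5,0,0,0, 0,0.5,0,-0.3,0,0,0, 0,0.5,0,0,0,0,0, 0,0.5,0,0,0,0,0, 0,0.5,0,0,0,0,0, 0,0,0,0,0,0,0]'|sed -n 1,4p; python3 sh.py 34; python3 meas.py | grep -E "styl|stand|padtop|handle|bladetop"
```

```text
time_s: 55.85
position: [0.5799, 0.0892, 0.2106]
tool_rot: [[-1.0, -0.001, -0.001], [-0.001, 1.0, 0.0], [0.001, 0.0, -1.0]]
ft_force: [0.3, 1.4, 0.3]
side 149 [0.5335 0.3724] rect [178, 149, 21, 20]
side 37 [0.5634 0.3801] rect [188, 153, 9, 6]
side 29 [0.5972 0.3563] rect [199, 153, 9, 5]
side 37 [0.4844 0.3843] rect [169, 160, 9, 6]
stand [ 0.44299971 -0.3570094   0.052     ]
scene stand 410 c [ 0.4352 -0.3547] sz [0.0539 0.0518] ang 7.1 mean [ 0.4414 -0.3576  0.0529] med z 0.0533
scene styl 169 c [ 0.438  -0.3586] sz [0.015 0.016] ang 8.5 mean [ 0.4403 -0.3599  0.1005] med z 0.1017
scene handletop 182 c [ 0.61   -0.2235] sz [0.022  0.0456] ang 82.8 mean [ 0.6107 -0.2241  0.1056] med z 0.1058
scene handle 483 c [ 0.61   -0.2229] sz [0.0233 0.0457] ang 82.3 mean [ 0.6146 -0.2276  0.0853] med z 0.089
scene bladetop 394 c [ 0.6102 -0.2142] sz [0.0433 0.1323] ang 82.1 mean [ 0.6246 -0.2244  0.0326] med z 0.0329
scene padtop 232 c [0.723 0.094] sz [0.0602 0.0386] ang 7.1 mean [0.7169 0.0911 0.076 ] med z 0.0766
stand [ 0.43585199 -0.35512948  0.052     ]
side stand 332 c [ 0.4348 -0.3542] sz [0.0519 0.0512] ang 8.2 mean [ 0.4311 -0.3582  0.0521] med z 0.052
side styl 110 c [ 0.4347 -0.3582] sz [0.0152 0.0147] ang 4.6 mean [ 0.4331 -0.3603  0.1016] med z 0.1041
side handletop 102 c [ 0.6073 -0.2215] sz [0.0227 0.0421] ang 80.6 mean [ 0.6067 -0.2229  0.1043] med z 0.1043
side handle 313 c [ 0.609  -0.2223] sz [0.0245 0.0474] ang 82.4 mean [ 0.6034 -0.2265  0.0831] med z 0.0852
side bladetop 259 c [ 0.6047 -0.2481] sz [0.118  0.1307] ang 81.3 mean [ 0.6025 -0.2196  0.0315] med z 0.0314
side padtop 87 c [0.7186 0.0939] sz [0.0561 0.0375] ang 10.1 mean [0.71   0.09   0.0765] med z 0.0772
```

View pics/scene34.png

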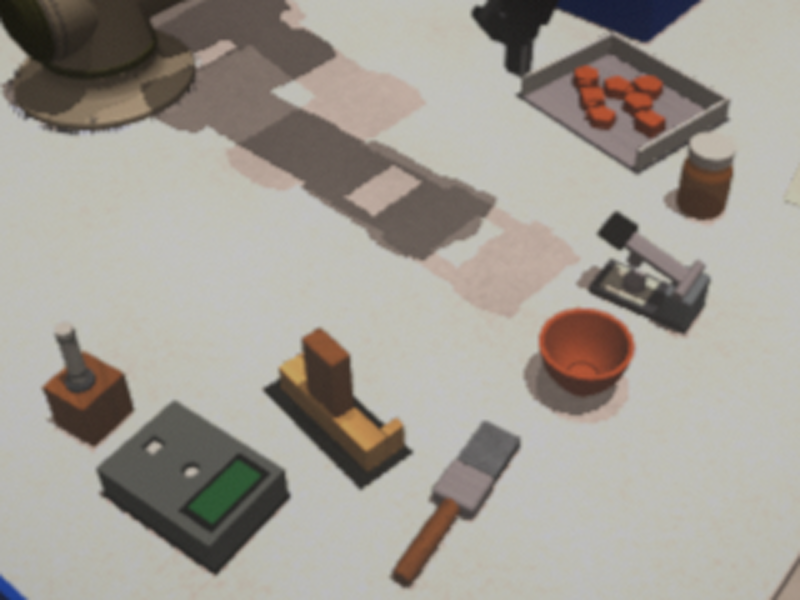

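View pics/side34.png

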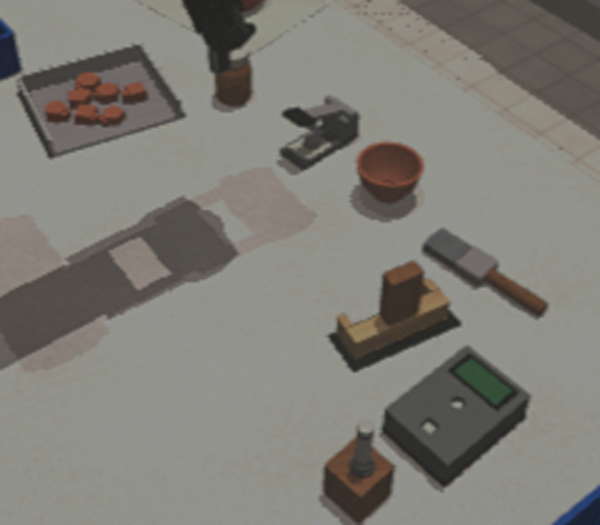

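```bash
python3 - <<'E'
from h import *; from pc import *
d=cam("side"); print([pan(ray(d,u/2.5+150,v/2.5+120,.012)).round(3) for u,v in [(86,114),(111,115)]],pan(ray(d,170.4,182.4,0)).round(3))
print(close_job())
E
```

```text
[array([-0.023, -0.031]), array([-0.042,  0.001])] [-0.075 -0.102]
the job is handed in; nothing more can be done
None
```

The whole sequence is done and the job is handed in at about 56 s of the 208 s allowed. No verdict came back, so what follows is from my own checks.

**What I did**
1. Pressed zero with the stylus on the empty pan, to a hard stop at about 24 N.
2. Swept all seven sherds into the pan in two lanes. In the first lane one sherd drifted out past the pusher's wing. I nudged it back sideways with the pusher and swept that lane again.
3. Set the pusher back on its pad, then pressed store to a hard stop at about 26 N.
4. Hung the stylus back in its stand and pressed the stamp lever to its stop (fingertips at 54 mm, 23 N), then let it spring back.

**Last checks, from both cameras**
- **Sherds:** all seven are inside the fence. Just before the store press, a picture showed one of them had shifted about 2 cm inside the pan. It ended nearest the mouth, its centre about 35 mm in from the mouth edge (18 mm required).
- **Pusher:** it stands upright about 5 mm from the pad's centre and within about 1–2° of its direction.
- **Stylus:** it hangs by its collar, with its handle about 4 mm off the stand's centre.
- **Lever and bystanders:** the lever is back up, and the pot, jar and brush look where they were.
- **Buttons:** I could not read their travel directly. "Fully down" is judged from the force and height at the stop.

**Disagreement:** the wrist camera put positions about 5–6 mm off the two fixed cameras in y, so I relied on the fixed ones. My pan model also put the mouth about 5 mm off from where it appears in the pictures. The 35 mm above is measured from the mouth seen in the pictures.

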